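# Find the balance point of a sampler boom on the fulcrum edge

### The arm

A 6-joint arm with a two-finger parallel gripper is mounted at the origin on the work surface. World frame = base frame: x ahead of the robot, y to its left, z up, the work surface at z = 0. Lengths are in mm, angles in rad, forces in N, time in s.
With the tool pointing down it reaches from about 300 to 1000 mm from the base axis. Payload 5.1 kg.
Tool frame: the origin (TCP) lies midway between the tips of the shut fingers; the grasp point (between the pads) lies 19 mm behind it; z points along the fingers, y is the direction in which the jaws open and shut (so a half turn about z gives the same grasp; the last joint's range is limited). The gripper opens to 95 mm and grips with 3 to 60 N. Pads are 20 mm wide; open, the fingers measure 119 mm over their backs; the gripper's body (75 mm by 180 mm) begins 59 mm behind the grasp point.
Start: joints at [1.248, 0.124, 1.65, -0, 1.367, -0.083], TCP at [154.403, 631.383, 214.656] pointing down, gripper open.
Joint ranges: [-2.61, 2.61], [-1.02, 2.33], [0.03, 2.71], [-1.35, 4.49], [0.32, 2.68], [-2.91, 2.91]. Speed limits (rad/s): [2.57, 2.57, 3.14, 3.14, 3.14, 3.14].

### API

Orientations are given as a unit quaternion [x, y, z, w].
In Python, from workcell import * gives the robot as it stands.
- The arm moves only by the tool carry_out, never from a script. Its arguments are lists of equal length, an entry for each row: "offset": the shift along the tool's x, y, z in mm, a list of three; "angular": the turn, a rotation vector about the tool's x, y, z in degrees, a list of three. In form: {"offset": [[tx, ty, tz], ...], "angular": [[wx, wy, wz], ...]}. A call has 1 to 5 rows; each row shifts and turns the commanded pose from where the row before left it, along the tool's axes as they then stand; what a row does not reach is not made up. A row lasts 1/8 s, in which the tool goes at most 62.5 mm and 10.7 degrees, less where a joint would pass 70% of its speed; a pose out of reach is approached as far as the arm can. A call is refused whole if a number of a shift passes 62.5 or a number of a turn 10.7, either way. A call with a gripper value outside its range is refused whole. "fingers" is the opening, from 0 (shut) to 1 (fully open), set as the call begins (left out, the last holds). The fingers move at their own pace and stop on an object; the grip force is fixed at half the most. Time passes only in rows, so rows that do not move let the fingers close. It gives the time, the measured TCP pose, the force and the opening at its end, in the units of the state.
- state(): the state, without advancing time (a new reading comes with each control period).
- snapshot(name): name is "side" or "top" or "wrist"; returns the picture (400x640x3 uint8, blue, green, red); there is no depth.
- calibration(name): a dict with "camera_matrix" (3x3 intrinsics, pixels), "view" (4x4, takes a point from world to camera coordinates). Camera axes: x right, y up, looking along -z (the intrinsics and any distortion apply to the point x, -y, -z); pixel columns grow to the right and rows downward; lengths in mm; the calibration is good to about 2 mm. A picture is of the moment at which its call begins: read the wrist's pose just before it. calibration takes no time and is no camera call; for the wrist camera it gives the pose at the moment of the call.
- finish_job(): hands the job in, once; it reports no verdict.
The state is a dict: "t": time; "qpos": joint angles; "joint_vel": joint speeds; "joint_torque": joint torques, N m; "eef_pos": TCP position; "tool_rot": TCP orientation; "wrist_force": force on the tool from outside, world axes, zero at the start; "ft_torque": the same for the moment, N m; "opening": finger opening in mm.
Only numpy, scipy, OpenCV 4.12 (cv2) and the standard library are available. Lean on these libraries where they do the work, as an engineer would, in place of code of your own. Each camera call takes 0.05 s, during which the arm holds its last target. There are 200 camera calls.

### The job

Take the sampler boom out of its cradle and set it gently, squarely across the edge of the balancing stand, then ease it endways along the edge until you have found its balance point, where its lift clamp will go: once let go of, it must lie still and level on the edge alone, clear of both rests. Do not drop it or press it down on the edge, and leave everything else on the bench as it is.

Things in the scene. Friction and masses are not known exactly. Their poses are not given: they have to be found in the camera images.
- boom_mid (a point): middle of the boom's tube, 10 mm above its underside; the boom's axes: x across, y along the tube towards the grey block, z up. The tube is bare and can be gripped across its 24 mm width; the free tube reaches 165 mm either way from here. The centre of mass lies anywhere within 65 mm of this point along y, differs every time and cannot be seen. At the start the block is to the robot's left
- boom: the sampler boom: straight bare-metal rectangular tube 400 mm long (its y), 24 mm wide (x), 20 mm tall (z), flat underneath; grey probe block (34 wide, 46 long, 38 mm tall, a 22 mm pin on top) at the +y end, round grey hub (42 mm across, 38 mm tall) at the -y end, both flush below; 430 mm tip to tip, 0.3 to 0.6 kg. Origin under the tube's middle, on its underside
- boom_block_end (a point): point on the boom 200 mm from boom_mid along its +y (inside the grey block), 10 mm above the underside. Compare its height with boom_hub_end to see which end dips
- boom_hub_end (a point): point on the boom 200 mm from boom_mid along its -y (inside the round hub), 10 mm above the underside
- edge_mid (a point): middle of the top of the balancing stand's fulcrum edge as it stands level, 82 mm above the bench. The edge's flat steel top is 18 mm long (its x) and 8 mm wide (y). The boom is laid along the stand's y, underside on the edge; it tips onto a rest unless its centre of mass is over this width, and is level when it is over the middle of it. Axes as the stand: x along the edge, y across it, z up; fixed
- stand: the balancing stand, fixed: aluminium base 64 mm (x) by 290 mm (y), 18 mm tall; origin on the bench under the middle; fulcrum edge in the middle, 82 mm above the bench, held between two thin cheeks no wider than the boom, and a rubber-topped rest either side. An unbalanced boom laid on the edge tips about 0.06 rad until it leans on one rest, and stays there
- edge: the fulcrum of the stand: a steel wedge 18 mm long (x), 8 mm wide on top, on a pin along x, so that it rocks up to 0.12 rad either way with the boom; a weak spring (1 N m per rad) holds it level and grease damps it, so a boom left on it stops rocking within 2 s. Origin on the pin, 70 mm above the bench, 12 mm below its top
- rest_left: rest at the stand's +y side, 110 mm from the edge; its rubber top, 40 mm (x) by 16 mm (y), is 75 mm above the bench, 7 mm lower than the edge; origin 57 mm below its top
- rest_right: the same rest at the stand's -y side, 110 mm from the edge
- cradle: service cradle, fixed, on which the boom lies at the start: board 70 mm (x) by 270 mm (y), 8 mm thick, with two blocks, 50 mm (x) by 36 mm (y), 100 mm either side of the middle; their tops, on which the boom's underside lies, are 32 mm above the bench. Origin on the bench under the middle
- vial_rack: white vial rack with small capped vials, 60 x 110 x 50 mm tall; only to be left alone
- lone_vial: single capped sample vial, 23 mm across, 48 mm tall, standing; only to be left alone
- screwdriver: screwdriver lying on the bench, 190 mm long; only to be left alone
- reagent: amber reagent bottle, 68 mm across, 150 mm tall; only to be left alone
- beaker: glass beaker, 72 mm across, 95 mm tall; only to be left alone
- parts_tray: low white two-part tray, 90 x 130 x 26 mm; only to be left alone
- ruler: thin steel ruler lying flat, 300 x 26 x 4 mm; only to be left alone

How it is judged:
By the outcome, as a careful person would: the job done as asked, in the order asked, and still so for the second after the job is handed in, with the robot touching nothing.
It also fails if it takes over 64 s, if anything falls off the work surface, if the arm or the gripper's body presses on something with over 40 N, if the wrist force passes 120 N, or if a joint passes its speed limit or range.

## Working session

There is one attempt and no reset: what is moved stays moved. The work goes in short steps, Python scripts to look and compute and a tool call to move; the robot and the scene stay as the last step left them, time stands still between calls to the robot, and variables do not carry over. Pictures are saved under pics/ and viewed, about 8 in all and at most 12, crops included, and the job is handed in when it is done.

Besides the shell and the picture viewer there is one more tool, called as name(argument=value, ...) on one line, values as JSON. carry_out: Moves the arm, as the interface text tells. Its arguments: {"type":"object","properties":{"offset":{"type":"array"},"angular":{"type":"array"},"fingers":{"type":"number"}},"required":["offset","angular"]}

```bash
ls; mkdir -p pics; cat > h.py <<'E'
from workcell import *
import numpy as np, cv2
from scipy.spatial.transform import Rotation as R
def ray(c,u,v):
    K=np.array(c["camera_matrix"]);V=np.array(c["view"])
    d=np.array([(u-K[0,2])/K[0,0],-(v-K[1,2])/K[1,1],-1.]);Rm=V[:3,:3]
    return -Rm.T@V[:3,3],Rm.T@d
def atz(c,u,v,z):
    o,d=ray(c,u,v);return o+d*(z-o[2])/d[2]
def proj(c,p):
    K=np.array(c["camera_matrix"]);V=np.array(c["view"]);q=V[:3,:3]@np.array(p)+V[:3,3]
    return K[0,0]*q[0]/-q[2]+K[0,2],K[1,1]*-q[1]/-q[2]+K[1,2]
E
python3 - <<'E'
from h import *
s=state();print(s)
for n in("top","side"):
    c=calibration(n);print(n,c,c.keys());cv2.imwrite(f"pics/{n}1.png",snapshot(n))
E
```

```text
pics
{'t': 0.0, 'qpos': array([ 1.24840199e+00,  1.24484271e-01,  1.65163422e+00, -2.26440202e-05,
        1.36748758e+00, -8.26214645e-02]), 'joint_vel': array([ 0.00187959, -0.00031703, -0.00054242, -0.00095213,  0.00064933,
        0.00011373]), 'joint_torque': array([ 3.64522639e-04, -4.17622161e+01, -3.59922445e+01,  7.74479122e-02,
        4.93463490e-02, -1.79718522e-04]), 'eef_pos': array([154.21297696, 630.79899201, 213.42404136]), 'tool_rot': array([ 1.19597117e-01,  9.92821996e-01, -9.88365406e-04, -1.91615690e-04]), 'wrist_force': array([-0.37826719, -0.37544533, -1.25571797]), 'ft_torque': array([-0.02907834,  0.01731922, -0.01138251]), 'opening': 95.01827309499106}
top {'camera_matrix': array([[372.45948949,   0.        , 322.08116543],
       [  0.        , 372.45948949, 198.16143682],
       [  0.        ,   0.        ,   1.        ]]), 'view': array([[ 2.32016959e-02, -9.99494276e-01,  2.17456416e-02,
        -3.26890872e+01],
       [ 9.97018764e-01,  2.47343713e-02,  7.30875791e-02,
        -6.12538740e+02],
       [-7.35884817e-02,  1.99850569e-02,  9.97088428e-01,
        -9.40949110e+02],
       [ 0.00000000e+00,  0.00000000e+00,  0.00000000e+00,
         1.00000000e+00]])} dict_keys(['camera_matrix', 'view'])
side {'camera_matrix': array([[393.17735256,   0.        , 314.89299683],
       [  0.        , 393.17735256, 200.4723229 ],
       [  0.        ,   0.        ,   1.        ]]), 'view': array([[-8.93146265e-01, -4.49736079e-01, -5.21621831e-03,
         5.12170624e+02],
       [ 2.98863786e-01, -6.02110887e-01,  7.40366745e-01,
        -2.53127499e+02],
       [-3.36110379e-01,  6.59696854e-01,  6.72182917e-01,
        -8.01041653e+02],
       [ 0.00000000e+00,  0.00000000e+00,  0.00000000e+00,
         1.00000000e+00]])} dict_keys(['camera_matrix', 'view'])
```

View pics/top1.png

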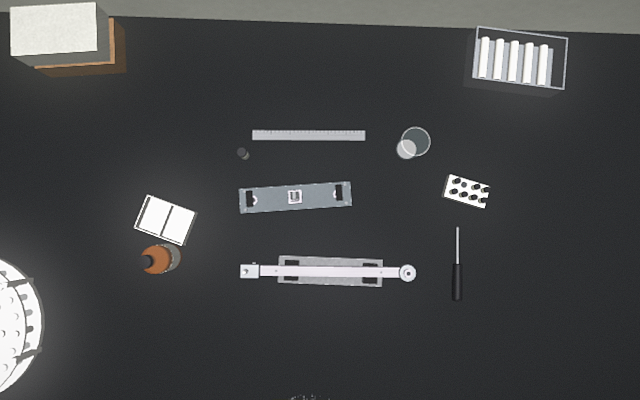

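View pics/side1.png

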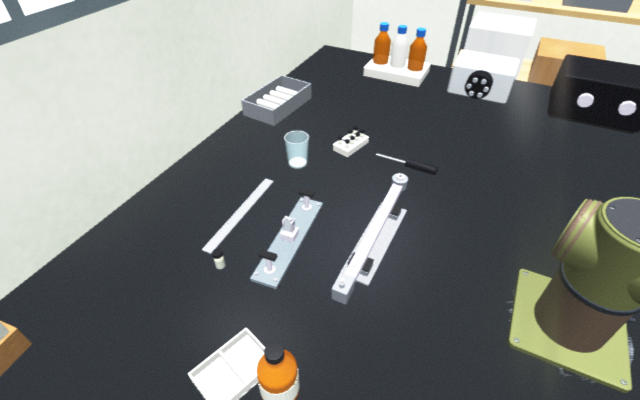

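The top view shows the boom from its block at about (250,271) to its hub at (407,273). The stand runs from (240,200) to (351,194) with the edge near (295,197). I'll enlarge a crop to measure it.

```bash
python3 - <<'E'
import cv2
i=cv2.imread("pics/top1.png")[170:300,230:425];cv2.imwrite("pics/c1.png",cv2.resize(i,None,fx=4,fy=4,interpolation=cv2.INTER_CUBIC))
E
```

```text
(no output)
```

View pics/c1.png

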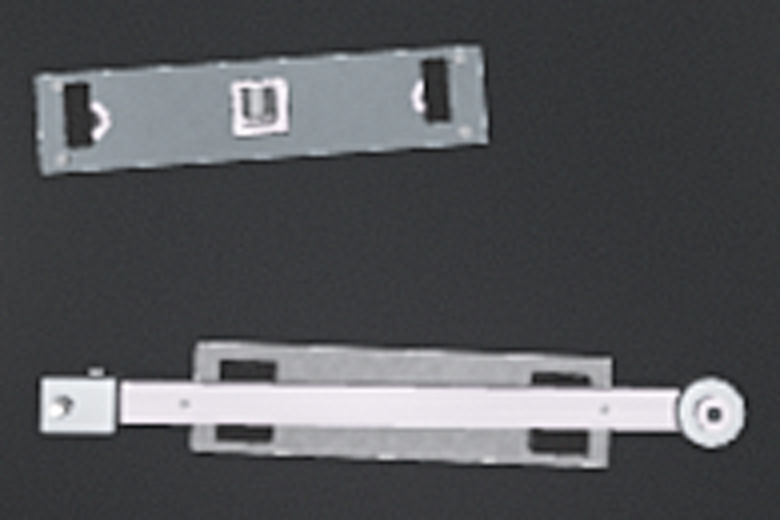

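```bash
python3 - <<'E'
from h import *
c=calibration("top")
f=lambda u,v,z:atz(c,230+(u+.5)/4-.5,170+(v+.5)/4-.5,z)
P=[f(*q,18) for q in((35,76),(481,46),(488,143),(43,175))]
for p in P:print(p.round(1))
print("size",[np.linalg.norm(P[i]-P[(i+1)%4]).round(1) for i in range(4)],"ctr",np.mean(P,0).round(1))
rl,rr=f(76,115,75),f(436,90,75);e=f(259,103,82)
d=rl-rr;print("rests",rl,rr,(rl+rr)/2,np.hypot(*d[:2]),"yaw",np.degrees(np.arctan2(-d[0],d[1])),"edge",e)
d=(P[0]+P[3]-P[1]-P[2])/2;print("base yaw",np.degrees(np.arctan2(-d[0],d[1])))
b=np.mean([f(*q,70) for q in((41,377),(116,377),(116,433),(41,433))],0);h=f(712,411,70)
print("block",b,"hub",h,np.hypot(*(b-h)[:2]))
a,k=f(119,403,52),f(678,409.5,52);d=a-k
print("tube",a,k,np.hypot(*d[:2]),"yaw",np.degrees(np.arctan2(-d[0],d[1])))
d=b-h;print("yaw bh",np.degrees(np.arctan2(-d[0],d[1])), "mid",h+(b-h)*194/386)
w=calibration("wrist");s=state();T=R.from_quat(s["tool_rot"]).as_matrix();print(T.round(3))
print(w, s["eef_pos"])
V=np.array(w["view"]);print("camera in tool",T.T@(-V[:3,:3].T@V[:3,3]-s["eef_pos"]),(V[:3,:3]@T).round(3))
E
```

```text
[632.9 199.5  18. ]
[659.9 -89.7  18. ]
[596.6 -95.4  18. ]
[568.9 191.8  18. ]
size [np.float64(290.4), np.float64(63.6), np.float64(288.5), np.float64(64.4)] ctr [614.6  51.6  18. ]
rests [604.33150917 162.00232271  75.        ] [625.13644521 -57.15017969  75.        ] [614.73397719  52.42607151  75.        ] 220.13783108487627 yaw 5.423042075385651 edge [613.88324889  50.56046508  82.        ]
base yaw 5.422578044397622
block [429.26263746 154.77711751  70.        ] hub [ 433.54509585 -229.68597741   70.        ] 384.4869449092365
tube [428.7433023  133.00706562  52.        ] [ 431.88933587 -213.01207426   52.        ] 346.0334415795573 yaw 0.5209234348087353
yaw bh 0.6381799660117515 mid [431.3927722  -36.45841157  70.        ]
[[-0.971  0.238 -0.001]
 [ 0.238  0.971 -0.002]
 [ 0.    -0.002 -1.   ]]
{'camera_matrix': array([[287.1606308 ,   0.        , 323.91722634],
       [  0.        , 287.1606308 , 203.16120792],
       [  0.        ,   0.        ,   1.        ]]), 'view': array([[ 2.37202540e-01,  9.71458656e-01, -1.74198240e-03,
        -6.49805735e+02],
       [-9.38378073e-01,  2.28660498e-01, -2.59154335e-01,
         2.92207954e+01],
       [-2.51359400e-01,  6.31067046e-02,  9.65834352e-01,
        -3.90083295e+02],
       [ 0.00000000e+00,  0.00000000e+00,  0.00000000e+00,
         1.00000000e+00]])} [154.21269899 630.83429369 213.47936169]
camera in tool [  73.07027901    0.71167612 -169.70828121] [[ 0.     1.    -0.   ]
 [ 0.966 -0.     0.259]
 [ 0.259 -0.    -0.966]]
```

```bash
cat >> h.py <<'E'
def plan(pos,yaw,N,cmd=None,per=5):
    """rows from current (or commanded) pose to tool x at world angle yaw(deg), tool down"""
    s=state();p=np.array(s["eef_pos"]);Q=R.from_quat(s["tool_rot"])
    if cmd is not None:p=np.array(cmd[0]);Q=R.from_euler('z',cmd[1],degrees=True)*R.from_euler('x',180,degrees=True)
    G=R.from_euler('z',yaw,degrees=True)*R.from_euler('x',180,degrees=True)
    rv=(Q.inv()*G).as_rotvec(degrees=True);st=(np.array(pos)-p)/N;O=[];A=[]
    for i in range(N):
        O.append(Q.inv().apply(st).round(1).tolist());A.append((rv/N).round(2).tolist());Q=Q*R.from_rotvec(rv/N,degrees=True)
    for i in range(0,N,per):print(O[i:i+per],A[i:i+per])
def rd(n=1):
    s=state();T=R.from_quat(s["tool_rot"]).as_matrix()
    print("t %.2f pos %s yaw %.2f tz %s F %s M %s op %.1f"%(s["t"],s["eef_pos"].round(1),np.degrees(np.arctan2(T[1,0],T[0,0])),T[:,2].round(4),s["wrist_force"].round(2),s["ft_torque"].round(3),s["opening"]))
    return s
E
python3 - <<'E'
from h import *
plan((431,-37,130),90.6,15)
E
```

```text
[[-28.5, -38.9, 5.6], [-31.8, -36.2, 5.6], [-34.9, -33.3, 5.6], [-37.7, -30.1, 5.6], [-40.2, -26.6, 5.6]] [[-0.01, 0.0, 5.04], [-0.01, 0.0, 5.04], [-0.01, 0.0, 5.04], [-0.01, 0.0, 5.04], [-0.01, 0.0, 5.04]]
[[-42.3, -23.0, 5.6], [-44.2, -19.2, 5.6], [-45.7, -15.2, 5.6], [-46.9, -11.2, 5.6], [-47.7, -7.0, 5.6]] [[-0.01, 0.0, 5.04], [-0.01, 0.0, 5.04], [-0.01, 0.0, 5.04], [-0.01, 0.0, 5.04], [-0.01, 0.0, 5.04]]
[[-48.1, -2.8, 5.6], [-48.2, 1.5, 5.6], [-47.9, 5.7, 5.6], [-47.2, 9.9, 5.6], [-46.1, 14.0, 5.6]] [[-0.01, 0.0, 5.04], [-0.01, 0.0, 5.04], [-0.01, 0.0, 5.04], [-0.01, 0.0, 5.04], [-0.01, 0.0, 5.04]]
```

carry_out(offset=[[-28.5, -39, 5.6], [-32, -36, 5.6], [-35, -33, 5.6], [-38, -30, 5.6], [-40, -26.5, 5.6]], angular=[[0, 0, 5.04], [0, 0, 5.04], [0, 0, 5.04], [0, 0, 5.04], [0, 0, 5.04]])

```text
t: 0.72
eef_pos: [247.6, 407.4, 186.0]
tool_rot: [0.334, 0.942, -0.0, 0.0]
wrist_force: [0.5, -0.2, -0.5]
opening: 95.0
```

carry_out(offset=[[-42.3, -23, 5.6], [-44.2, -19.2, 5.6], [-45.7, -15.2, 5.6], [-47, -11.2, 5.6], [-47.7, -7, 5.6]], angular=[[0, 0, 5.04], [0, 0, 5.04], [0, 0, 5.04], [0, 0, 5.04], [0, 0, 5.04]])

```text
t: 1.35
eef_pos: [340.0, 185.0, 158.2]
tool_rot: [0.532, 0.847, 0.0, 0.0]
wrist_force: [1.3, -0.0, -0.7]
opening: 95.1
```

carry_out(offset=[[-48, -2.8, 5.6], [-48, 1.5, 5.6], [-48, 5.7, 5.6], [-47, 10, 5.6], [-46, 14, 5.6]], angular=[[0, 0, 5.04], [0, 0, 5.04], [0, 0, 5.04], [0, 0, 5.04], [0, 0, 5.04]])

```text
t: 1.98
eef_pos: [432.5, -37.2, 130.2]
tool_rot: [0.704, 0.71, 0.0, -0.0]
wrist_force: [0.7, -0.1, 0.2]
opening: 95.0
```

```bash
python3 - <<'E'
from h import *
rd();c=calibration("wrist");np.save("w1",c["view"]);cv2.imwrite("pics/w1.png",snapshot("wrist"));rd()
m=np.array([431,-37,32.]);y=np.array([-.0105,1,0])
for n,o in(("block",215),("blk in",169),("mid",0),("hub",-194)):
  for z in(20,):
    print(n,proj(c,m+y*o+[0,0,z]))
E
```

```text
t 1.98 pos [432.5 -37.2 130.2] yaw 90.47 tz [ 0.e+00  2.e-04 -1.e+00] F [ 0.69 -0.13  0.24] M [-0.08   0.033  0.004] op 95.0
t 2.02 pos [433.8 -41.2 129.9] yaw 90.19 tz [ 4.0e-04 -3.4e-03 -1.0e+00] F [-1.06 -1.67  0.5 ] M [-0.151  0.06  -0.086] op 95.5
block (np.float64(321.1989675568408), np.float64(-81.55258107218299))
blk in (np.float64(321.47543467128696), np.float64(-6.287076542651533))
mid (np.float64(322.27194873414544), np.float64(210.55619223459746))
hub (np.float64(322.9074351290497), np.float64(383.56123202004494))
```

View pics/w1.png

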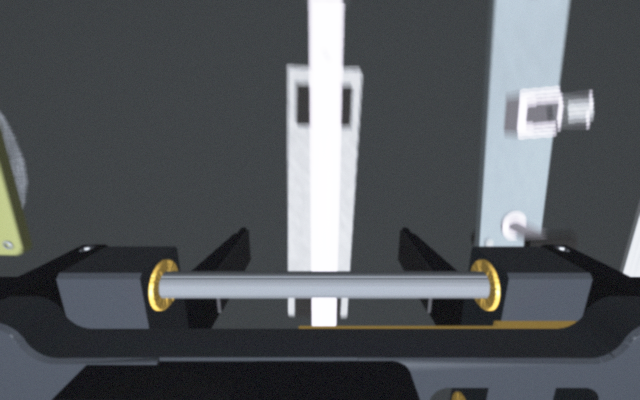

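The tube shows at columns 309–337 near the tool and 307–343 at the top. It's centred within about 1–2 mm of prediction, so I'll go down and grip.

carry_out(offset=[[0, 0.5, 20], [0, 0, 25], [0, 0, 25], [0, 0, 20], [0, 0, 10]], angular=[[0, 0, 0], [0, 0, 0], [0, 0, 0], [0, 0, 0], [0, 0, 0]], fingers=0.6)

```text
t: 2.65
eef_pos: [431.7, -35.3, 29.1]
tool_rot: [0.703, 0.711, -0.001, -0.001]
wrist_force: [-0.2, -0.6, -0.0]
opening: 57.8
```

carry_out(offset=[[0, 0, 4], [0, 0, 0], [0, 0, 0], [0, 0, 0]], angular=[[0, 0, 0], [0, 0, 0], [0, 0, 0], [0, 0, 0]])

```text
t: 3.15
eef_pos: [433.4, -35.7, 27.3]
tool_rot: [0.703, 0.711, 0.0, 0.001]
wrist_force: [-0.8, 0.5, -0.2]
opening: 56.9
```

```bash
cat >> h.py <<'E'
def avg(n=8):
    L=[]
    for i in range(n):
        L.append(state());snapshot("top")
    F=np.array([s["wrist_force"] for s in L]);M=np.array([s["ft_torque"] for s in L])
    rd();print("F",F.mean(0).round(3),F.std(0).round(2),"M",M.mean(0).round(4),M.std(0).round(3))
    print(np.array([s["joint_torque"] for s in L]).mean(0).round(3))
E
python3 - <<'E'
from h import *
avg()
E
```

```text
t 3.55 pos [432.9 -35.6  26.7] yaw 90.66 tz [ 0.  0. -1.] F [-0.01 -0.51  0.49] M [-0.104  0.035 -0.015] op 56.7
F [-0.436  0.007 -0.274] [0.34 0.41 0.37] M [-0.1001  0.0352 -0.0028] [0.034 0.025 0.022]
[  0.    -23.161 -30.738   0.062   0.051   0.   ]
```

carry_out(offset=[[0, 0, 0], [0, 0, 0], [0, 0, 0], [0, 0, 0], [0, 0, 0]], angular=[[0, 0, 0], [0, 0, 0], [0, 0, 0], [0, 0, 0], [0, 0, 0]], fingers=0.2)

```text
t: 4.18
eef_pos: [432.6, -35.6, 26.6]
tool_rot: [0.703, 0.711, -0.0, -0.0]
wrist_force: [-0.9, -0.5, 1.7]
opening: 24.2
```

```bash
python3 - <<'E'
from h import *
avg(4)
E
```

```text
t 4.38 pos [432.6 -35.5  26.6] yaw 90.66 tz [-7.e-04  1.e-04 -1.e+00] F [-1.61  0.23  1.33] M [-0.167  0.39  -0.129] op 24.0
F [-1.12  -0.773  1.326] [0.43 0.19 0.32] M [-0.1234  0.3243 -0.0766] [0.047 0.043 0.022]
[  0.174 -22.922 -31.029   0.107  -0.356  -0.093]
```

carry_out(offset=[[0, 0, -1], [0, 0, -2], [0, 0, -2], [0, 0, 0], [0, 0, 0]], angular=[[0, 0, 0], [0, 0, 0], [0, 0, 0], [0, 0, 0], [0, 0, 0]])

```text
t: 5.0
eef_pos: [432.9, -35.6, 31.6]
tool_rot: [0.703, 0.711, 0.0, 0.0]
wrist_force: [-0.6, 0.6, -4.1]
opening: 23.8
```

```bash
python3 - <<'E'
from h import *
avg(12)
cv2.imwrite("pics/top2.png",snapshot("top"));cv2.imwrite("pics/side2.png",snapshot("side"))
E
```

```text
t 5.60 pos [432.9 -35.6  31.6] yaw 90.66 tz [-0. -0. -1.] F [ 0.03 -0.07 -3.79] M [-0.009  0.012  0.003] op 23.7
F [ 0.044 -0.211 -3.743] [0.51 0.55 0.36] M [-0.0209  0.0649 -0.0075] [0.022 0.018 0.028]
[ 0.0000e+00 -2.4614e+01 -3.2849e+01  1.2000e-02  4.0000e-02  0.0000e+00]
```

```bash
python3 - <<'E'
from h import *
print(state()["qpos"])
i=cv2.imread("pics/side2.png")[150:320,310:450];cv2.imwrite("pics/c2.png",cv2.resize(i,None,fx=3.5,fy=3.5,interpolation=cv2.INTER_CUBIC))
E
```

```text
[-2.05726690e-01 -1.72222850e-01  2.27017734e+00 -2.97337053e-05
  1.04365558e+00 -2.17245593e-01]
```

View pics/c2.png

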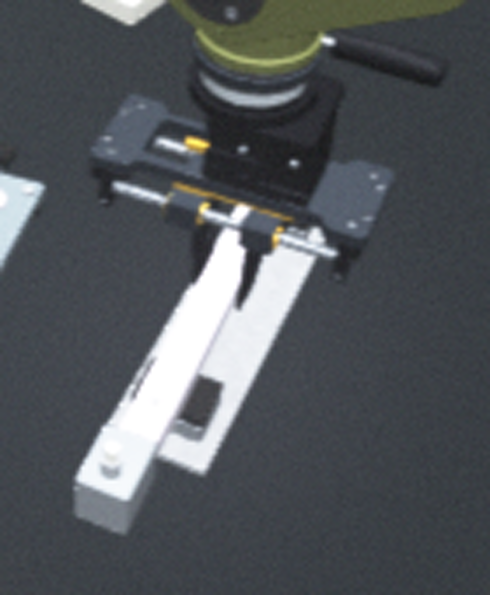

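carry_out(offset=[[0, 0, -8], [0, 0, -16], [0, 0, -20], [0, 0, -16], [0, 0, -8]], angular=[[0, 0, 0], [0, 0, 0], [0, 0, 0], [0, 0, 0], [0, 0, 0]])

```text
t: 6.32
eef_pos: [433.8, -35.8, 101.6]
tool_rot: [0.703, 0.711, 0.001, 0.001]
wrist_force: [0.5, -0.0, -3.6]
opening: 24.3
```

```bash
python3 - <<'E'
from h import *
avg(4)
avg(16)
plan((612.7,71.8,100),95.42,10)
E
```

```text
t 6.53 pos [432.6 -35.5  99.4] yaw 90.66 tz [-5.e-04  1.e-04 -1.e+00] F [ 0.77  0.23 -4.28] M [-0.098  0.047  0.011] op 24.0
F [ 0.478 -0.03  -3.27 ] [0.47 0.27 0.68] M [-0.0427  0.0218 -0.0145] [0.006 0.028 0.027]
[-1.1000e-02 -2.2500e+01 -3.5438e+01  1.2000e-02  7.2000e-02 -1.0000e-03]
t 7.33 pos [432.9 -35.6  99.7] yaw 90.66 tz [ 0.e+00 -1.e-04 -1.e+00] F [-0.15 -1.4  -3.67] M [-0.     0.051  0.028] op 23.9
F [-0.081  0.111 -4.011] [0.74 0.46 0.46] M [-0.0393  0.061   0.0003] [0.031 0.023 0.026]
[ 0.0000e+00 -2.2817e+01 -3.5830e+01  1.3000e-02  4.0000e-02  0.0000e+00]
[[10.5, 18.1, -0.0], [10.4, 18.2, -0.0], [10.2, 18.3, -0.0], [10.1, 18.4, -0.0], [9.9, 18.4, -0.0]] [[0.0, 0.0, -0.48], [0.0, 0.0, -0.48], [0.0, 0.0, -0.48], [0.0, 0.0, -0.48], [0.0, 0.0, -0.48]]
[[9.8, 18.5, -0.0], [9.6, 18.6, -0.0], [9.5, 18.7, -0.0], [9.3, 18.8, -0.0], [9.1, 18.8, -0.0]] [[0.0, 0.0, -0.48], [0.0, 0.0, -0.48], [0.0, 0.0, -0.48], [0.0, 0.0, -0.48], [0.0, 0.0, -0.48]]
```

carry_out(offset=[[10.2, 18.1, 0], [10.1, 18.2, 0], [10, 18.3, 0], [9.8, 18.4, 0], [9.6, 18.4, 0]], angular=[[0, 0, -0.48], [0, 0, -0.48], [0, 0, -0.48], [0, 0, -0.48], [0, 0, -0.48]])

```text
t: 7.95
eef_pos: [523.4, 17.1, 99.6]
tool_rot: [0.688, 0.726, -0.0, -0.0]
wrist_force: [0.3, 0.5, -3.4]
opening: 23.9
```

carry_out(offset=[[9.5, 18.5, 0], [9.3, 18.6, 0], [9.2, 18.7, 0], [9, 18.8, 0], [8.9, 18.8, 0]], angular=[[0, 0, -0.48], [0, 0, -0.48], [0, 0, -0.48], [0, 0, -0.48], [0, 0, -0.48]])

```text
t: 8.57
eef_pos: [613.3, 69.4, 99.3]
tool_rot: [0.673, 0.74, -0.0, -0.0]
wrist_force: [0.3, -1.1, -3.0]
opening: 24.1
```

carry_out(offset=[[0, 0, 0], [0, 0, 0], [0, 0, 6]], angular=[[0, 0, 0], [0, 0, 0], [0, 0, 0]])

```text
t: 8.95
eef_pos: [612.6, 68.7, 93.9]
tool_rot: [0.673, 0.74, 0.0, 0.0]
wrist_force: [0.1, -0.9, -3.4]
opening: 23.7
```

```bash
python3 - <<'E'
from h import *
avg(8)
c=calibration("wrist");cv2.imwrite("pics/w3.png",snapshot("wrist"))
s=calibration("side");cv2.imwrite("pics/side3.png",snapshot("side"))
for y in(-200,-110,110,200):
  p=np.array([614.6,51.8,0])+y*np.array([-.0945,.9955,0])
  print(y,np.round(proj(c,p+[0,0,18]),1),np.round(proj(c,p+[0,0,75]),1),np.round(proj(c,p+[0,0,119]),1))
a=cv2.imread("pics/side3.png")[140:340,220:420];cv2.imwrite("pics/c3.png",np.hstack([cv2.resize(a,(600,600),interpolation=cv2.INTER_CUBIC)]))
E
```

```text
t 9.35 pos [612.8  69.   93.8] yaw 95.46 tz [ 3.e-04 -0.e+00 -1.e+00] F [-0.71  0.55 -4.37] M [-0.071  0.087  0.022] op 24.1
F [-0.042  0.183 -3.829] [0.45 0.72 0.54] M [-0.0204  0.0536 -0.0005] [0.028 0.041 0.027]
[ 1.7000e-02 -4.2896e+01 -3.5495e+01  1.8000e-02  3.2000e-02 -0.0000e+00]
-200 [323.8 402.7] [323.7 461.8] [323.7 528.2]
-110 [323.8 332.5] [323.8 381.1] [323.8 437.6]
110 [324.1 101.6] [324.1  94. ] [324.1  83.9]
200 [324.2 -29.3] [324.2 -84.9] [ 324.4 -165.4]
```

View pics/w3.png

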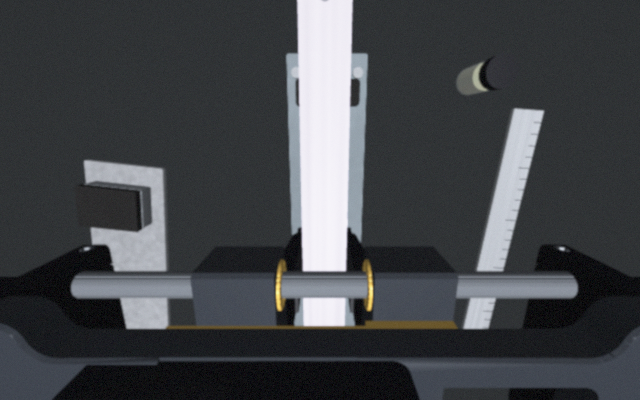

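Seen from the wrist, the stand is centred at column ~327 and the boom at 324.7. They're parallel, but the boom needs to go about 1.8 mm towards +x. I'll correct that, then lower it.

carry_out(offset=[[0.8, 1.8, 3], [0, 0, 5], [0, 0, 4], [0, 0, 2], [0, 0, 0]], angular=[[0, 0, 0], [0, 0, 0], [0, 0, 0], [0, 0, 0], [0, 0, 0]])

```text
t: 10.07
eef_pos: [614.3, 70.0, 79.3]
tool_rot: [0.673, 0.74, -0.0, -0.0]
wrist_force: [-0.2, 0.2, -2.4]
opening: 23.9
```

```bash
python3 - <<'E'
from h import *
avg(6)
c=calibration("side");cv2.imwrite("pics/side4.png",snapshot("side"))
a=cv2.imread("pics/side4.png")[140:340,220:420];cv2.imwrite("pics/c4.png",cv2.resize(a,(600,600),interpolation=cv2.INTER_CUBIC))
E
```

```text
t 10.38 pos [614.6  70.   79.9] yaw 95.46 tz [ 3.e-04 -0.e+00 -1.e+00] F [ 0.17 -0.22 -3.83] M [ 0.015  0.029 -0.013] op 23.9
F [-0.057 -0.125 -3.623] [0.5  0.55 0.69] M [-0.0272  0.0271  0.0122] [0.028 0.011 0.033]
[ 1.0000e-03 -4.2917e+01 -3.4636e+01  1.8000e-02  4.0000e-02  0.0000e+00]
```

View pics/c4.png

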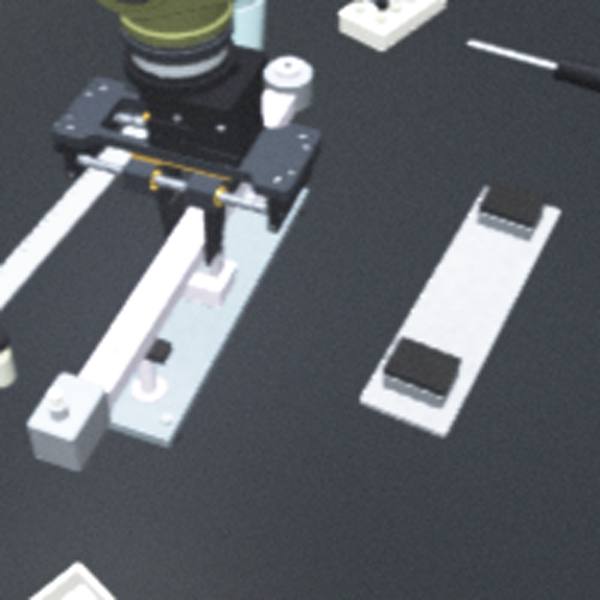

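```bash
python3 - <<'E'
from h import *
c=calibration("side");u=np.array([-.0951,.9955,0]);g=np.array([614.6,70,0])
for n,o,px in(("block",190.6,(68,398)),("hub",-195.4,(288,70))):
    m=np.array([220+px[0]/3,140+px[1]/3])
    for z in(113.3,123.3,133.3):print(n,z,m.round(1),np.round(proj(c,g+u*o+[0,0,z]),1))
E
```

```text
block 113.3 [242.7 272.7] [242.9 277.3]
block 123.3 [242.7 272.7] [242.3 274.1]
block 133.3 [242.7 272.7] [241.6 270.9]
hub 113.3 [316.  163.3] [315.7 163.9]
hub 123.3 [316.  163.3] [315.7 160.7]
hub 133.3 [316.  163.3] [315.7 157.6]
```

carry_out(offset=[[0, 0, 1], [0, 0, 1], [0, 0, 0.5], [0, 0, 0], [0, 0, 0]], angular=[[0, 0, 0], [0, 0, 0], [0, 0, 0], [0, 0, 0], [0, 0, 0]])

```text
t: 11.05
eef_pos: [614.5, 70.0, 77.2]
tool_rot: [0.673, 0.74, -0.0, -0.0]
wrist_force: [-1.5, 0.4, -3.0]
opening: 24.3
```

```bash
python3 - <<'E'
from h import *
avg(4)
E
```

```text
t 11.25 pos [614.5  70.   77.2] yaw 95.46 tz [ 0. -0. -1.] F [ 0.02 -0.27 -3.14] M [-0.036  0.097  0.026] op 23.8
F [-0.326  0.276 -3.852] [0.86 0.66 0.53] M [-0.0631  0.0792 -0.006 ] [0.023 0.017 0.025]
[-4.0000e-03 -4.2996e+01 -3.4615e+01  1.9000e-02  1.3000e-02 -1.0000e-03]
```

carry_out(offset=[[0, 0, 0.4], [0, 0, 0]], angular=[[0, 0, 0], [0, 0, 0]])

```text
t: 11.5
eef_pos: [614.7, 70.0, 76.8]
tool_rot: [0.673, 0.74, 0.0, 0.0]
wrist_force: [0.2, -0.7, -4.1]
opening: 24.1
```

```bash
python3 - <<'E'
from h import *
avg(4)
E
```

```text
t 11.70 pos [614.6  70.   76.8] yaw 95.46 tz [ 3.e-04  0.e+00 -1.e+00] F [ 0.17 -1.03 -3.95] M [-0.056 -0.003  0.022] op 23.5
F [ 0.317 -0.07  -3.92 ] [0.64 0.42 0.17] M [-0.0185 -0.0154 -0.0055] [0.016 0.036 0.02 ]
[-3.0000e-03 -4.2910e+01 -3.4275e+01  1.2000e-02  1.6000e-01  4.0000e-03]
```

carry_out(offset=[[0, 0, 0.4], [0, 0, 0]], angular=[[0, 0, 0], [0, 0, 0]])

```text
t: 11.95
eef_pos: [614.7, 70.0, 76.7]
tool_rot: [0.673, 0.74, 0.0, 0.0]
wrist_force: [0.5, 0.3, -2.2]
opening: 23.9
```

```bash
python3 - <<'E'
from h import *
avg(4)
E
```

```text
t 12.15 pos [614.7  70.   76.6] yaw 95.46 tz [ 4.e-04 -0.e+00 -1.e+00] F [ 0.21  0.37 -1.14] M [-0.107 -0.012  0.021] op 23.9
F [ 0.365  0.421 -1.921] [0.33 0.16 0.29] M [-0.0741  0.0328  0.0126] [0.013 0.023 0.023]
[-4.3000e-02 -4.1912e+01 -3.3600e+01  2.5000e-02  4.0000e-02 -4.0000e-03]
```

carry_out(offset=[[0, 0, 0.3], [0, 0, 0], [0, 0, 0]], angular=[[0, 0, 0], [0, 0, 0], [0, 0, 0]])

```text
t: 12.52
eef_pos: [614.7, 70.0, 76.6]
tool_rot: [0.673, 0.74, 0.0, 0.0]
wrist_force: [-1.0, 0.0, 2.6]
opening: 23.9
```

carry_out(offset=[[0, 0, 0], [0, 0, 0], [0, 0, 0], [0, 0, 0], [0, 0, 0]], angular=[[0, 0, 0], [0, 0, 0], [0, 0, 0], [0, 0, 0], [0, 0, 0]], fingers=0.33)

```text
t: 13.15
eef_pos: [614.5, 70.0, 76.0]
tool_rot: [0.673, 0.74, -0.0, 0.0]
wrist_force: [0.0, -0.3, -0.7]
opening: 31.2
```

carry_out(offset=[[0, 0, 0], [0, 0, 0], [0, 0, 0], [0, 0, 0], [0, 0, 0]], angular=[[0, 0, 0], [0, 0, 0], [0, 0, 0], [0, 0, 0], [0, 0, 0]])

```text
t: 13.78
eef_pos: [614.5, 70.0, 76.1]
tool_rot: [0.673, 0.74, 0.0, 0.0]
wrist_force: [-0.3, 0.1, -0.3]
opening: 31.1
```

```bash
python3 - <<'E'
from h import *
avg(4)
for n in("side","top"): cv2.imwrite(f"pics/{n}5.png",snapshot(n))
R0=lambda n:cv2.imread(f"pics/{n}.png")
a=lambda n:cv2.resize(R0(n)[145:315,230:330],None,fx=3.5,fy=3.5,interpolation=cv2.INTER_CUBIC)
cv2.imwrite("pics/c5.png",np.hstack([a("side4"),a("side5")]))
E
```

```text
t 13.97 pos [614.5  70.   76.1] yaw 95.46 tz [ 0.  0. -1.] F [-0.31 -0.02 -0.14] M [-0.095  0.082 -0.047] op 31.5
F [ 0.216 -0.105  0.155] [0.39 0.41 0.4 ] M [-0.1075  0.0623  0.0033] [0.03  0.027 0.021]
[-1.0000e-03 -4.0834e+01 -3.2629e+01  7.2000e-02  4.2000e-02 -0.0000e+00]
```

View pics/c5.png

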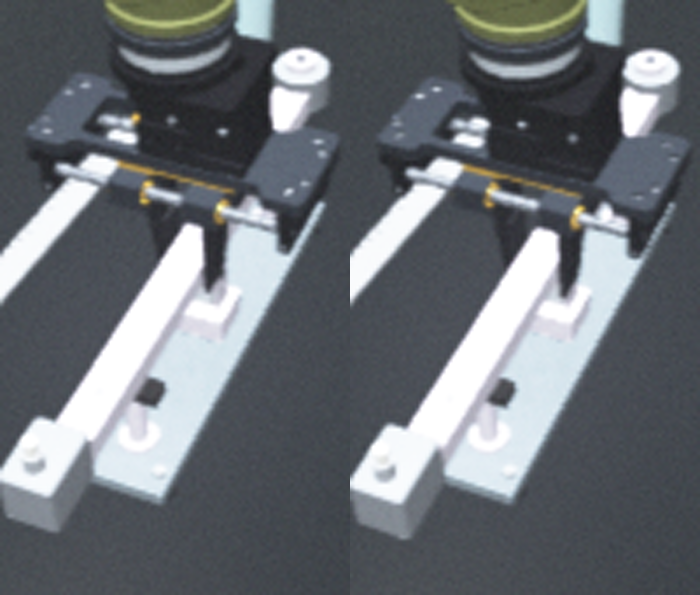

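Compared with before release, the block pin dropped about 8 crop px and the hub about 2–3. That's far less than tipping onto a rest would give (23 mm end-to-end), so it seems to be balancing on the edge. I'll measure the tilt against the level pose in the cradle.

```bash
python3 - <<'E'
import cv2,numpy as np
T=[("side1",342,288),("side1",400,181),("top1",249,270),("top1",408,272),("side5",243,274),("side5",316,165),("top5",225,203),("top5",390,195)]
t=[]
for n,u,v in T:
    i=cv2.imread(f"pics/{n}.png")[v-16:v+17,u-16:u+17];i=cv2.resize(i,(198,198),interpolation=cv2.INTER_CUBIC)
    t.append(i)
cv2.imwrite("pics/m.png",np.vstack([np.hstack(t[:4]),np.hstack(t[4:])]))
E
```

```text
(no output)
```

View pics/m.png

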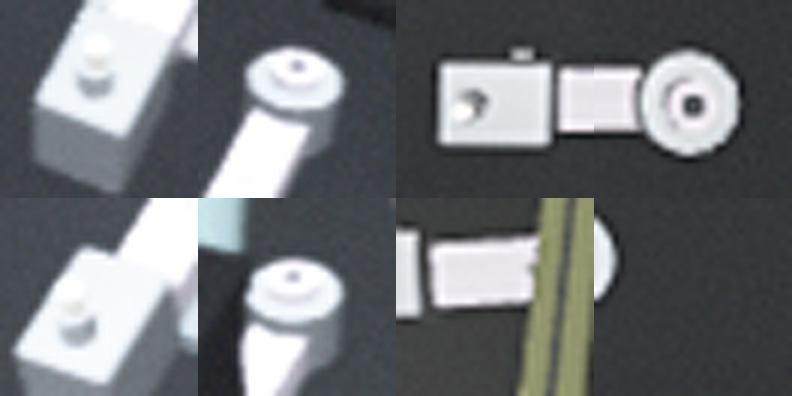

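```bash
python3 - <<'E'
from h import *
from scipy.optimize import least_squares as ls
s=calibration("side");t=calibration("top")
obs={"pin":((341.75,279.6),(243.6,271.4),(238.6,274.25)),"hub":((400.1,175.6),(407.9,273.1),(315.4,161.75))}
P={}
for k,(a,b,_) in obs.items():
    r=ls(lambda p:np.r_[np.subtract(proj(s,p),a),np.subtract(proj(t,p),b)],[430,0,80]);P[k]=r.x;print(k,r.x.round(1),r.fun.round(2))
print("want z pin 92, hub ~70 (dot)")
A=np.array([432.9,-35.6,26.6]);B=np.array([614.5,70,76.3]);Rz=R.from_euler('z',4.8,degrees=True)
bias={k:np.subtract(obs[k][0],proj(s,P[k])) for k in P}
Q={k:Rz.apply(P[k]-A)+B for k in P}
for k in Q:
    # free: z only, then z + common
    print(k,Q[k].round(1),"pred",np.round(proj(s,Q[k])+bias[k],2),"obs",obs[k][2])
u=np.array([-.0951,.9955,0])
def f(p): # along shift, lateral, z shift, tilt (block up +)
    return np.concatenate([proj(s,Q[k]+p[0]*u+[p[1],0,p[2]+p[3]*((Q[k]-B)@u)])+bias[k]-obs[k][2] for k in Q])
r=ls(f,[0,0,0,0]);print("full",r.x,r.fun)
r=ls(lambda p:f([p[0],0,p[1],p[2]]),[0,0,0]);print("no lat",r.x,r.fun.round(2))
r=ls(lambda p:f([0,0,p[0],p[1]]),[0,0]);print("z,tilt",r.x,r.fun.round(2))
E
```

```text
pin [430.5 164.6  91. ] [ 0.07  0.   -0.03 -0.08]
hub [ 432.6 -230.    70.1] [ 0.4  -0.03 -0.12 -0.34]
want z pin 92, hub ~70 (dot)
pin [595.4 269.3 140.7] pred [238.53 272.29] obs (238.6, 274.25)
hub [ 630.5 -123.8  119.8] pred [316.08 162.3 ] obs (315.4, 161.75)
full [-2.17809774  2.8322882  -5.40355681 -0.02431128] [-5.93445293e-11 -7.21911420e-12 -1.59161573e-12  4.83169060e-13]
no lat [ 1.54539495 -0.59224017 -0.01768582] [-0.18  0.04  0.46 -0.  ]
z,tilt [-1.90152971 -0.01890987] [ 0.35 -0.08  0.67 -0.  ]
```

The tilt is about -0.018 rad, with the block end low. That puts the centre of mass roughly 4 mm to the block side of the edge. I'll regrip and ease the boom 4 mm towards the hub side.

carry_out(offset=[[0, 0, 0], [0, 0, 0], [0, 0, 0], [0, 0, 0]], angular=[[0, 0, 0], [0, 0, 0], [0, 0, 0], [0, 0, 0]], fingers=0.2)

```text
t: 14.58
eef_pos: [614.6, 70.0, 76.1]
tool_rot: [0.673, 0.74, 0.0, 0.0]
wrist_force: [0.5, 0.0, -0.4]
opening: 23.5
```

carry_out(offset=[[-1, 0, 0], [-1, 0, 0], [-1, 0, 0], [-1, 0, 0], [0, 0, 0]], angular=[[0, 0, 0], [0, 0, 0], [0, 0, 0], [0, 0, 0], [0, 0, 0]])

```text
t: 15.2
eef_pos: [615.1, 66.0, 76.1]
tool_rot: [0.673, 0.74, 0.0, 0.0]
wrist_force: [1.0, 3.0, -0.7]
opening: 23.9
```

carry_out(offset=[[0, 0, 0], [0, 0, 0], [0, 0, 0]], angular=[[0, 0, 0], [0, 0, 0], [0, 0, 0]])

```text
t: 15.58
eef_pos: [615.1, 66.0, 76.1]
tool_rot: [0.673, 0.74, 0.0, 0.0]
wrist_force: [2.2, 2.0, -1.3]
opening: 23.9
```

carry_out(offset=[[0, 0, 0], [0, 0, 0], [0, 0, 0], [0, 0, 0], [0, 0, 0]], angular=[[0, 0, 0], [0, 0, 0], [0, 0, 0], [0, 0, 0], [0, 0, 0]], fingers=0.33)

```text
t: 16.2
eef_pos: [614.8, 65.9, 76.0]
tool_rot: [0.673, 0.74, -0.0, -0.0]
wrist_force: [-0.3, 0.3, 0.2]
opening: 31.4
```

carry_out(offset=[[0, 0, 0], [0, 0, 0], [0, 0, 0], [0, 0, 0], [0, 0, 0]], angular=[[0, 0, 0], [0, 0, 0], [0, 0, 0], [0, 0, 0], [0, 0, 0]])

```text
t: 16.82
eef_pos: [614.9, 66.0, 76.1]
tool_rot: [0.673, 0.74, -0.0, -0.0]
wrist_force: [1.6, 0.7, -0.4]
opening: 31.4
```

```bash
cat >> h.py <<'E'
def track(a,b,u,v,r=10,m=6):
    A=cv2.imread(f"pics/{a}.png",0).astype(np.float32);B=cv2.imread(f"pics/{b}.png",0).astype(np.float32)
    w=np.array([[1,0,0],[0,1,0]],np.float32)
    P=cv2.getRectSubPix(A,(2*r+1,2*r+1),(u,v));m0=np.zeros((2*r+1,2*r+1),np.float32)
    cc,w=cv2.findTransformECC(P,cv2.getRectSubPix(B,(2*r+1,2*r+1),(u,v)),w,cv2.MOTION_TRANSLATION,(3,200,1e-6),None,3)
    return w[:,2].round(2),round(cc,3)
E
python3 - <<'E'
from h import *
avg(4)
cv2.imwrite("pics/side6.png",snapshot("side"))
print("45",track("side4","side5",241,273),track("side4","side5",316,163))
print("56",track("side5","side6",241,275),track("side5","side6",316,164))
c=calibration("side")
for p in((595.4,269.3,136),(630.5,-123.8,119)):
    p=np.array(p);b=np.array(proj(c,p));print("per mm -y",np.round(proj(c,p-[-.0951,.9955,0])-b,2),"per mm z",np.round(proj(c,p+[0,0,1])-b,3))
E
```

```text
t 17.02 pos [614.9  66.   76. ] yaw 95.46 tz [-0. -0. -1.] F [0.12 0.58 1.07] M [-0.045  0.068 -0.018] op 31.6
F [ 0.398  0.134 -0.182] [0.84 0.32 0.26] M [-0.0692  0.0637 -0.0017] [0.031 0.032 0.043]
[ 1.0000e-03 -4.0826e+01 -3.2628e+01  7.2000e-02  4.2000e-02 -0.0000e+00]
45 (array([0.33, 1.99], dtype=float32), 0.973) (array([-0.02,  0.43], dtype=float32), 0.968)
56 (array([ 1.13, -5.17], dtype=float32), 0.983) (array([0.51, 1.03], dtype=float32), 0.991)
per mm -y [ 0.27 -0.41] per mm z [-0.073 -0.331]
per mm -y [ 0.14 -0.22] per mm z [-0.001 -0.312]
```

```bash
python3 - <<'E'
from h import *
c=calibration("side");u=np.array([-.0951,.9955,0]);n=np.array([.9955,.0951,0])
# boom mid now: start mid (432.1,-36.5) gripped at TCP (432.9,-35.6); total moved to TCP (614.9,66)
mid=np.array([614.9,66,0])-0.9*u
e=np.array([616,52,82.])
out=[]
for tilt,col in((0,(0,255,0)),(0.06,(0,0,255))):
  for nm in("side6",):
    i=cv2.resize(cv2.imread(f"pics/{nm}.png")[145:315,225:345],None,fx=5,fy=5,interpolation=cv2.INTER_CUBIC)[0:850]
    def pt(y,x,z):
        p=mid+y*u+x*n;p[2]=82+z+tilt*((p-e)@u);q=proj(c,p);return (int(round((q[0]-225+.5)*5)),int(round((q[1]-145+.5)*5)))
    for y0,y1,w,h in((169,215,17,38),):
        for x in(-w,w):
            cv2.line(i,pt(y0,x,h),pt(y1,x,h),col,1);cv2.line(i,pt(y1,x,0),pt(y1,x,h),col,1)
        for y in(y0,y1):cv2.line(i,pt(y,-w,h),pt(y,w,h),col,1)
        cv2.line(i,pt(y1,-w,0),pt(y1,w,0),col,1)
    cv2.polylines(i,[np.array([pt(-194+21*np.sin(a),21*np.cos(a),38) for a in np.linspace(0,6.28,40)])],1,col,1)
    cv2.polylines(i,[np.array([pt(-194+21*np.sin(a),21*np.cos(a),0) for a in np.linspace(0,6.28,40)])],1,col,1)
    out.append(i)
m=np.hstack([np.vstack([o[480:800,0:300],o[0:280,300:600]]) for o in out]);print(m.shape);cv2.imwrite("pics/m2.png",m)
E
```

```text
(600, 600, 3)
```

View pics/m2.png

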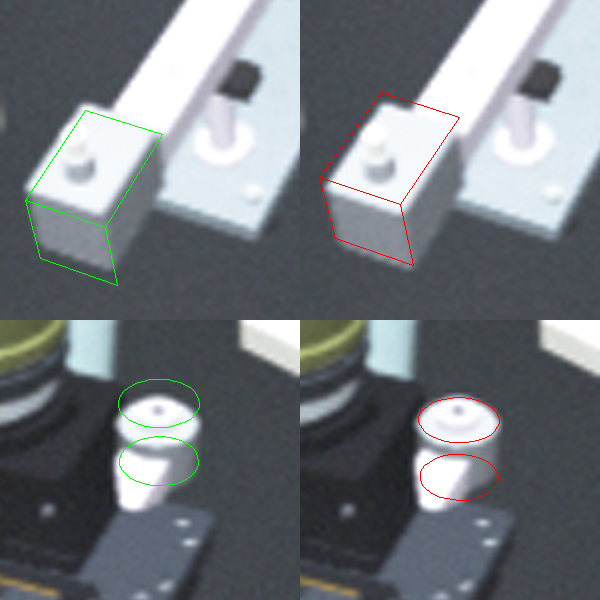

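The level outline (green) doesn't fit, but the outline tilted +0.06 (red) does. The boom is now leaning on the right-hand rest, hub end low. My pin reading had the sign wrong: at the first placing the tilt was about +0.017, so the centre of mass was about 4 mm to the hub side. The boom needs to go about 8 mm towards the block side from here. I'll level it as I ease it along, without pressing down.

carry_out(offset=[[0, 0, 0], [0, 0, 0], [0, 0, 0], [0, 0, 0], [0, 0, 0]], angular=[[0, 0, 0], [0, 0, 0], [0, 0, 0], [0, 0, 0], [0, 0, 0]], fingers=0.2)

```text
t: 17.7
eef_pos: [615.1, 66.0, 76.1]
tool_rot: [0.673, 0.74, 0.0, 0.0]
wrist_force: [1.6, 0.4, -1.5]
opening: 23.9
```

carry_out(offset=[[0.8, 0, 0], [0.9, 0, 0.07], [0.9, 0, 0.07], [0.8, 0, 0.07], [0.9, 0, 0.07]], angular=[[0, -0.4, 0], [0, -0.43, 0], [0, -0.43, 0], [0, -0.43, 0], [0, -0.43, 0]])

```text
t: 18.32
eef_pos: [614.4, 70.4, 75.6]
tool_rot: [0.672, 0.74, -0.013, 0.014]
wrist_force: [2.7, -2.7, -1.7]
opening: 23.9
```

carry_out(offset=[[0.9, 0, 0.07], [0.9, 0, 0.07], [0.8, 0, 0.07], [0, 0, 0], [0, 0, 0]], angular=[[0, -0.43, 0], [0, -0.43, 0], [0, -0.43, 0], [0, 0, 0], [0, 0, 0]])

```text
t: 18.95
eef_pos: [613.6, 73.2, 75.1]
tool_rot: [0.672, 0.74, -0.02, 0.021]
wrist_force: [-1.0, -0.0, -1.6]
opening: 23.9
```

```bash
python3 - <<'E'
from h import *
avg(6)
cv2.imwrite("pics/side7.png",snapshot("side"))
for k in("side5","side6"):print(k,track(k,"side7",241,273),track(k,"side7",316,164))
E
```

```text
t 19.25 pos [614.1  72.9  75.2] yaw 95.45 tz [ 0.0053 -0.059  -0.9982] F [-0.27  0.38 -2.55] M [0.11  0.188 0.032] op 23.7
F [-0.888  0.187 -2.154] [0.58 0.14 0.71] M [ 0.0642  0.197  -0.0121] [0.031 0.026 0.022]
[-2.5900e-01 -4.2262e+01 -3.4094e+01 -2.6700e-01 -1.6400e-01 -1.6000e-02]
side5 (array([-0.68,  1.52], dtype=float32), 0.937) (array([-0.58,  0.43], dtype=float32), 0.951)
side6 (array([-1.65,  6.7 ], dtype=float32), 0.985) (array([-1.12, -0.58], dtype=float32), 0.976)
```

carry_out(offset=[[0, 0, 0], [0, 0, 0], [0, 0, 0], [0, 0, 0], [0, 0, 0]], angular=[[0, 0, 0], [0, 0, 0], [0, 0, 0], [0, 0, 0], [0, 0, 0]], fingers=0.33)

```text
t: 19.92
eef_pos: [614.3, 72.9, 75.5]
tool_rot: [0.672, 0.74, -0.02, 0.022]
wrist_force: [-0.4, 0.6, 0.4]
opening: 31.5
```

carry_out(offset=[[0, 0, 0], [0, 0, 0], [0, 0, 0], [0, 0, 0], [0, 0, 0]], angular=[[0, 0.7, 0], [0, 0.7, 0], [0, 0.7, 0], [0, 0.7, 0], [0, 0.61, 0]])

```text
t: 20.55
eef_pos: [614.3, 72.8, 75.4]
tool_rot: [0.673, 0.74, 0.0, -0.0]
wrist_force: [-0.1, -0.2, 0.3]
opening: 31.3
```

carry_out(offset=[[0, 0, 0], [0, 0, 0], [0, 0, 0], [0, 0, 0], [0, 0, 0]], angular=[[0, 0, 0], [0, 0, 0], [0, 0, 0], [0, 0, 0], [0, 0, 0]])

```text
t: 21.18
eef_pos: [614.2, 72.9, 75.4]
tool_rot: [0.673, 0.74, 0.0, -0.0]
wrist_force: [-0.4, -0.7, 0.6]
opening: 31.3
```

```bash
python3 - <<'E'
from h import *
avg(6)
cv2.imwrite("pics/side8.png",snapshot("side"))
for k in("side4","side5","side6","side7"):print(k,track(k,"side8",241,273),track(k,"side8",316,164))
E
```

```text
t 21.48 pos [614.3  72.9  75.4] yaw 95.46 tz [ 0.  0. -1.] F [ 0.7   0.25 -0.27] M [-0.051  0.08   0.037] op 31.5
F [ 0.072 -0.185  0.295] [0.57 1.   0.39] M [-0.1109  0.0433 -0.0061] [0.025 0.044 0.041]
[ 5.0000e-03 -4.0853e+01 -3.2608e+01  7.2000e-02  4.1000e-02 -0.0000e+00]
side4 (array([0.19, 6.81], dtype=float32), 0.98) (array([-0.57, -1.13], dtype=float32), 0.984)
side5 (array([-0.18,  4.79], dtype=float32), 0.994) (array([-0.55, -1.55], dtype=float32), 0.99)
side6 (array([-0.9 ,  9.33], dtype=float32), 0.945) (array([-1.04, -2.62], dtype=float32), 0.972)
side7 (array([0.3 , 3.07], dtype=float32), 0.977) (array([ 0.13, -2.11], dtype=float32), 0.984)
```

```bash
cat > ov.py <<'E'
from h import *
c=calibration("side");u=np.array([-.0951,.9955,0]);n=np.array([.9955,.0951,0]);e=np.array([616,52,82.])
def ov(nm,g,tilt,col=(0,0,255)):
    mid=np.array([g[0],g[1],0])-0.9*u
    i=cv2.resize(cv2.imread(f"pics/{nm}.png")[145:315,225:345],None,fx=5,fy=5,interpolation=cv2.INTER_CUBIC)
    def pt(y,x,z):
        p=mid+y*u+x*n;p[2]=82+z+tilt*((p-e)@u);q=proj(c,p);return (int(round((q[0]-225+.5)*5)),int(round((q[1]-145+.5)*5)))
    w,h,y0,y1=17,38,169,215
    for x in(-w,w):
        cv2.line(i,pt(y0,x,h),pt(y1,x,h),col,1);cv2.line(i,pt(y1,x,0),pt(y1,x,h),col,1)
    for y in(y0,y1):cv2.line(i,pt(y,-w,h),pt(y,w,h),col,1)
    cv2.line(i,pt(y1,-w,0),pt(y1,w,0),col,1)
    for z in(0,38):cv2.polylines(i,[np.array([pt(-194+21*np.sin(a),21*np.cos(a),z) for a in np.linspace(0,6.28,40)])],1,col,1)
    return np.vstack([i[540:820,0:200],i[30:210,370:570]])
E
python3 - <<'E'
from ov import *
g5=(614.5,70);g8=(614.2,74)
cv2.imwrite("pics/m3.png",np.hstack([ov("side5",g5,0),ov("side5",g5,.018),ov("side8",g8,-.025),ov("side8",g8,-.06)]))
E
```

```text
(no output)
```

View pics/m3.png

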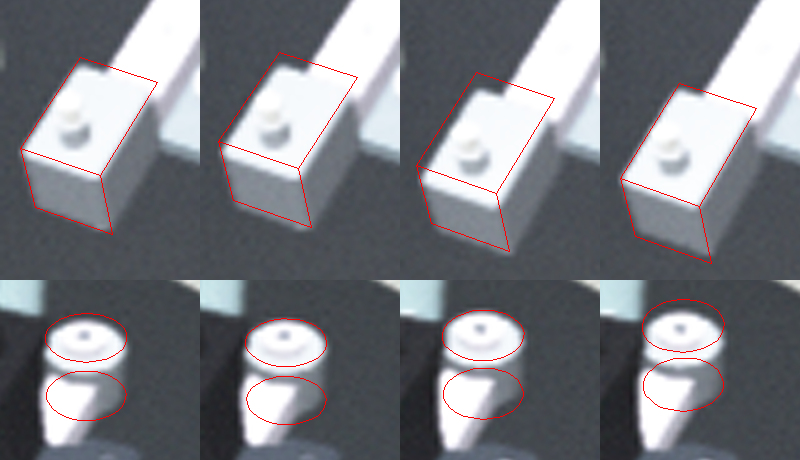

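At the first placing (side5) the boom was within a few mrad of level. Moving it 4 mm either way tipped it. J4's torque change also puts the centre of mass about 16.6 mm from the grip, so side5 was within about 1 mm. I'll ease it back towards that spot, levelling as I go.

carry_out(offset=[[0, 0, 0], [0, 0, 0], [0, 0, 0], [0, 0, 0], [0, 0, 0]], angular=[[0, 0, 0], [0, 0, 0], [0, 0, 0], [0, 0, 0], [0, 0, 0]], fingers=0.2)

```text
t: 22.15
eef_pos: [614.2, 72.8, 75.4]
tool_rot: [0.673, 0.74, -0.0, -0.0]
wrist_force: [-0.5, 0.7, -0.1]
opening: 23.6
```

carry_out(offset=[[-0.6, 0, -0.2], [-0.6, 0, -0.2], [-0.6, 0, -0.2], [-0.6, 0, -0.2], [-0.6, 0, -0.15]], angular=[[0, 0.43, 0], [0, 0.43, 0], [0, 0.43, 0], [0, 0.43, 0], [0, 0.43, 0]])

```text
t: 22.78
eef_pos: [614.6, 69.9, 76.2]
tool_rot: [0.673, 0.74, 0.013, -0.014]
wrist_force: [1.2, 2.6, -1.4]
opening: 23.7
```

carry_out(offset=[[-0.6, 0, -0.15], [0, 0, 0], [0, 0, 0], [0, 0, 0]], angular=[[0, 0.43, 0], [0, 0, 0], [0, 0, 0], [0, 0, 0]])

```text
t: 23.28
eef_pos: [614.7, 69.1, 76.3]
tool_rot: [0.672, 0.74, 0.015, -0.016]
wrist_force: [2.4, 1.1, -3.0]
opening: 23.9
```

```bash
python3 - <<'E'
from h import *
avg(6);print(state()["qpos"])
cv2.imwrite("pics/side9.png",snapshot("side"))
for k in("side5","side8"):print(k,track(k,"side9",241,273),track(k,"side9",316,164))
E
```

```text
t 23.57 pos [614.6  69.1  76.3] yaw 95.46 tz [-0.0042  0.0445 -0.999 ] F [ 2.32 -0.41 -3.44] M [ 0.031 -0.467  0.003] op 23.5
F [ 1.998  0.568 -3.149] [0.42 0.5  0.43] M [ 0.0503 -0.3991  0.0222] [0.044 0.034 0.024]
[-3.4700e-01 -4.2153e+01 -3.2671e+01 -1.8000e-02  7.5000e-01  3.1000e-02]
[ 0.00408775  0.17744528  1.83481527  0.04915874  1.13378212 -0.11214686]
side5 (array([ 0.4 , -0.12], dtype=float32), 0.96) (array([ 0.57, -0.35], dtype=float32), 0.981)
side8 (array([ 0.49, -5.05], dtype=float32), 0.945) (array([1.21, 1.18], dtype=float32), 0.964)
```

carry_out(offset=[[0, 0, 0], [0, 0, 0], [0, 0, 0], [0, 0, 0], [0, 0, 0]], angular=[[0, 0, 0], [0, 0, 0], [0, 0, 0], [0, 0, 0], [0, 0, 0]], fingers=0.33)

```text
t: 24.25
eef_pos: [614.6, 69.3, 76.5]
tool_rot: [0.672, 0.74, 0.015, -0.017]
wrist_force: [-0.6, -0.6, -0.4]
opening: 31.6
```

carry_out(offset=[[0, 0, 0], [0, 0, 0], [0, 0, 0], [0, 0, 0], [0, 0, 0]], angular=[[0, -0.5, 0], [0, -0.5, 0], [0, -0.5, 0], [0, -0.5, 0], [0, -0.58, 0]])

```text
t: 24.88
eef_pos: [614.6, 69.3, 76.4]
tool_rot: [0.673, 0.74, -0.0, 0.0]
wrist_force: [-0.4, -0.7, 0.8]
opening: 31.3
```

carry_out(offset=[[0, 0, 0], [0, 0, 0], [0, 0, 0], [0, 0, 0], [0, 0, 0]], angular=[[0, 0, 0], [0, 0, 0], [0, 0, 0], [0, 0, 0], [0, 0, 0]])

```text
t: 25.5
eef_pos: [614.6, 69.2, 76.4]
tool_rot: [0.673, 0.74, 0.0, 0.0]
wrist_force: [-0.0, -0.2, 0.2]
opening: 31.5
```

```bash
python3 - <<'E'
from h import *
avg(6)
for i in range(4):I=snapshot("side").astype(float) if i==0 else I+snapshot("side")
cv2.imwrite("pics/side10.png",(I/4).round().astype(np.uint8))
for k in("side5","side6","side8","side9"):print(k,track(k,"side10",241,273),track(k,"side10",316,164))
E
```

```text
t 25.80 pos [614.6  69.3  76.4] yaw 95.46 tz [-0. -0. -1.] F [0.44 0.02 0.91] M [-0.111  0.029 -0.011] op 31.7
F [ 0.184 -0.037  0.508] [0.36 0.24 0.48] M [-0.068   0.0552  0.0005] [0.017 0.014 0.026]
[-3.0000e-03 -4.0824e+01 -3.2640e+01  7.2000e-02  4.2000e-02 -0.0000e+00]
side5 (array([ 0.26, -0.61], dtype=float32), 0.98) (array([0.04, 0.08], dtype=float32), 0.998)
side6 (array([-0.82,  4.35], dtype=float32), 0.952) (array([-0.46, -0.97], dtype=float32), 0.992)
side8 (array([ 0.44, -5.46], dtype=float32), 0.991) (array([0.65, 1.6 ], dtype=float32), 0.983)
side9 (array([-0.18, -0.54], dtype=float32), 0.997) (array([-0.53,  0.36], dtype=float32), 0.967)
```

```bash
cat > tl.py <<'E'
from ov import *
from scipy.optimize import least_squares as ls
S=cv2.imread("pics/side1.png",0).astype(np.float32)
def ax(y):y=np.radians(y);return np.array([-np.sin(y),np.cos(y),0]),np.array([np.cos(y),np.sin(y),0])
def meas(nm,g,tilt=0.):
    D=cv2.imread(f"pics/{nm}.png",0).astype(np.float32)
    u0,n0=ax(.6);u1,n1=ax(5.46);m0=np.array([432.,-36.5,70]);m1=np.array([g[0],g[1],120])-.9*u1
    out=[];J=[]
    for yc,hy,hx in((192,23,17),(-194,21,21)):
        a=[];b=[]
        for sy,sx in((1,1),(1,-1),(-1,-1),(-1,1)):
            a.append(proj(c,m0+(yc+sy*hy)*u0+sx*hx*n0))
            p=m1+(yc+sy*hy)*u1+sx*hx*n1;p=p+[0,0,tilt*((p-e)@u1)];b.append(proj(c,p))
        H=cv2.getPerspectiveTransform(np.float32(a),np.float32(b))
        W=cv2.warpPerspective(S,H,(640,400),flags=cv2.INTER_CUBIC)
        mk=cv2.dilate(cv2.fillConvexPoly(np.zeros((400,640),np.uint8),np.int32(np.round(b)),255),np.ones((5,5)))
        w=np.eye(2,3,dtype=np.float32)
        cc,w=cv2.findTransformECC(W,D,w,cv2.MOTION_TRANSLATION,(3,300,1e-7),mk,3)
        P=m1+yc*u1;f=lambda q:np.array(proj(c,q));k=f(P)
        J.append((f(P+u1)-k,f(P+[0,0,1])-k,(yc-(e-m1)@u1)));out.append((w[:,2],round(cc,3)))
    def r(p):return np.r_[tuple(p[0]*J[i][0]+(p[1]+p[2]*J[i][2])*J[i][1]-out[i][0] for i in(0,1))]
    x=ls(r,[0,0,0],x_scale=[1,1,.01]);
    print(nm,[(o[0].round(2),o[1]) for o in out],"along %.1f dz %.1f tilt %.4f"%(x.x[0],x.x[1],tilt+x.x[2]),"res",x.fun.round(2))
    return tilt+x.x[2]
E
python3 - <<'E'
from tl import *
for nm,g,t in(("side4",(614.6,70),0),("side5",(614.5,70),0),("side6",(614.9,66),0.04),("side8",(614.2,73),-.04),("side10",(614.6,69.2),0)):
    x=meas(nm,g,t);meas(nm,g,x)
E
```

```text
side4 [(array([-0.63, -0.14], dtype=float32), 0.907), (array([ 0.84, -0.76], dtype=float32), 0.991)] along 0.6 dz 2.2 tilt -0.0036 res [ 0.38 -0.08 -0.93  0.  ]
side4 [(array([-0.7 , -0.26], dtype=float32), 0.886), (array([ 0.82, -0.57], dtype=float32), 0.99)] along 0.7 dz 2.2 tilt -0.0045 res [ 0.38 -0.08 -0.93  0.  ]
side5 [(array([-6.99, 11.79], dtype=float32), 0.896), (array([ 0.79, -0.23], dtype=float32), 0.989)] along 22.7 dz 5.5 tilt -0.0619 res [ 1.65 -0.35 -4.    0.02]
side5 [(array([-0.85, -3.18], dtype=float32), 0.971), (array([0.77, 3.3 ], dtype=float32), 0.987)] along -0.4 dz -1.5 tilt -0.0089 res [ 0.29 -0.06 -0.71  0.  ]
side6 [(array([-0.38,  2.19], dtype=float32), 0.885), (array([ 0.69, -0.6 ], dtype=float32), 0.987)] along 1.3 dz -0.8 tilt 0.0199 res [ 0.37 -0.08 -0.88  0.  ]
side6 [(array([-0.2,  0.1], dtype=float32), 0.916), (array([0.69, 0.72], dtype=float32), 0.99)] along -0.2 dz -1.5 tilt 0.0254 res [ 0.27 -0.06 -0.66  0.  ]
side8 [(array([-8.04, 15.16], dtype=float32), 0.914), (array([ 0.65, -0.28], dtype=float32), 0.975)] along 27.1 dz 5.4 tilt -0.1224 res [ 1.86 -0.4  -4.5   0.03]
side8 [(array([-1.05, -2.98], dtype=float32), 0.968), (array([0.78, 4.89], dtype=float32), 0.918)] along 0.2 dz -4.1 tilt -0.0570 res [ 0.32 -0.07 -0.79  0.  ]
side10 [(array([-0.8 ,  2.43], dtype=float32), 0.827), (array([ 0.69, -0.08], dtype=float32), 0.991)] along 2.5 dz -0.8 tilt -0.0159 res [ 0.43 -0.09 -1.04  0.  ]
side10 [(array([-0.37,  0.41], dtype=float32), 0.929), (array([0.73, 0.86], dtype=float32), 0.992)] along 0.3 dz -1.7 tilt -0.0110 res [ 0.32 -0.07 -0.78  0.  ]
```

carry_out(offset=[[0, 0, 0], [0, 0, 0], [0, 0, -14], [0, 0, -30], [0, 0, -40]], angular=[[0, 0, 0], [0, 0, 0], [0, 0, 0], [0, 0, 0], [0, 0, 0]], fingers=0.6)

```text
t: 26.62
eef_pos: [614.0, 69.2, 161.2]
tool_rot: [0.673, 0.74, -0.001, -0.001]
wrist_force: [0.2, 0.4, -0.1]
opening: 57.0
```

carry_out(offset=[[-20, -10, -40], [-52, -10, 0], [-52, -10, 0], [-52, -10, 0], [-54, -10, 0]], angular=[[0, 0, 0], [0, 0, 0], [0, 0, 0], [0, 0, 0], [0, 0, 0]])

```text
t: 27.25
eef_pos: [586.7, -166.0, 202.0]
tool_rot: [0.672, 0.74, 0.0, 0.001]
wrist_force: [1.3, 0.6, -0.2]
opening: 56.8
```

carry_out(offset=[[0, 0, 0], [0, 0, 0], [0, 0, 0], [0, 0, 0]], angular=[[0, 0, 0], [0, 0, 0], [0, 0, 0], [0, 0, 0]])

```text
t: 27.75
eef_pos: [586.9, -163.2, 200.5]
tool_rot: [0.672, 0.741, 0.0, -0.0]
wrist_force: [-0.3, -0.3, 0.2]
opening: 57.2
```

```bash
cat > st.py <<'E'
from h import *
import sys
nm=sys.argv[1];I=0;V=[]
for i in range(4):V.append(calibration("wrist")["view"]);I=I+snapshot("wrist").astype(float)
cv2.imwrite(f"pics/{nm}.png",(I/4).round().astype(np.uint8));np.save(f"pics/{nm}.npy",np.mean(V,0));rd()
print("std",np.std(V,0)[:,3].round(2))
E
python3 st.py A; python3 -c "
from h import *
for i in range(1):cv2.imwrite('pics/side11.png',snapshot('side'))"
```

```text
t 27.95 pos [ 586.8 -163.9  200.4] yaw 95.51 tz [ 0.  0. -1.] F [0.19 0.2  0.17] M [-0.081  0.046 -0.012] op 56.7
std [0.01 0.03 0.03 0.  ]
```

carry_out(offset=[[0, 25, 0], [0, 25, 0], [0, 25, 0], [0, 25, 0], [0, 0, 0]], angular=[[0, 0, 0], [0, 0, 0], [0, 0, 0], [0, 0, 0], [0, 0, 0]])

```text
t: 28.62
eef_pos: [687.0, -154.7, 199.8]
tool_rot: [0.672, 0.74, -0.0, -0.0]
wrist_force: [-0.6, 0.2, -0.5]
opening: 57.3
```

carry_out(offset=[[0, 0, 0], [0, 0, 0], [0, 0, 0]], angular=[[0, 0, 0], [0, 0, 0], [0, 0, 0]])

```text
t: 29.0
eef_pos: [685.7, -155.1, 200.7]
tool_rot: [0.673, 0.74, -0.0, 0.0]
wrist_force: [0.7, 0.4, -0.1]
opening: 57.1
```

```bash
python3 st.py B
```

```text
t 29.20 pos [ 686.1 -155.   200.6] yaw 95.45 tz [ 2.e-04 -1.e-04 -1.e+00] F [-0.   -0.32 -0.36] M [-0.069  0.022  0.005] op 56.9
std [0.1  0.02 0.04 0.  ]
```

carry_out(offset=[[55, 0, 0], [55, 0, 0], [55, 0, 0], [55, 0, 0], [55, 0, 0]], angular=[[0, 0, 0], [0, 0, 0], [0, 0, 0], [0, 0, 0], [0, 0, 0]])

```text
t: 29.82
eef_pos: [659.7, 120.5, 200.7]
tool_rot: [0.673, 0.74, 0.0, 0.0]
wrist_force: [1.7, 0.9, 0.0]
opening: 56.8
```

carry_out(offset=[[55, 0, 0], [55, 0, 0], [0, 0, 0], [0, 0, 0], [0, 0, 0]], angular=[[0, 0, 0], [0, 0, 0], [0, 0, 0], [0, 0, 0], [0, 0, 0]])

```text
t: 30.45
eef_pos: [649.9, 227.0, 200.4]
tool_rot: [0.673, 0.739, -0.0, 0.0]
wrist_force: [-0.3, -0.5, 0.7]
opening: 56.8
```

```bash
python3 st.py C
```

```text
t 30.65 pos [649.9 227.2 200.5] yaw 95.38 tz [-0.e+00 -1.e-04 -1.e+00] F [ 0.32 -0.54  0.48] M [-0.081  0.043 -0.045] op 57.3
std [0.01 0.08 0.01 0.  ]
```

carry_out(offset=[[0, -25, 0], [0, -25, 0], [0, -25, 0], [0, -25, 0], [0, 0, 0]], angular=[[0, 0, 0], [0, 0, 0], [0, 0, 0], [0, 0, 0], [0, 0, 0]])

```text
t: 31.28
eef_pos: [549.3, 218.4, 200.6]
tool_rot: [0.673, 0.74, 0.0, 0.0]
wrist_force: [0.6, -0.5, -0.1]
opening: 57.2
```

carry_out(offset=[[0, 0, 0], [0, 0, 0], [0, 0, 0]], angular=[[0, 0, 0], [0, 0, 0], [0, 0, 0]])

```text
t: 31.65
eef_pos: [550.6, 218.8, 200.3]
tool_rot: [0.673, 0.74, -0.0, -0.0]
wrist_force: [0.1, 0.3, -0.5]
opening: 56.6
```

```bash
python3 st.py D
python3 - <<'E'
import cv2,numpy as np
I=[cv2.resize(cv2.imread(f"pics/{k}.png"),(400,250),interpolation=cv2.INTER_AREA) for k in"ABDC"]
cv2.imwrite("pics/m4.png",np.vstack([np.hstack(I[:2]),np.hstack(I[2:])]))
E
```

```text
t 31.85 pos [550.2 218.8 200.3] yaw 95.46 tz [-2.e-04 -1.e-04 -1.e+00] F [ 0.05 -0.47 -0.77] M [-0.143  0.064  0.01 ] op 57.1
std [0.11 0.02 0.01 0.  ]
```

View pics/m4.png

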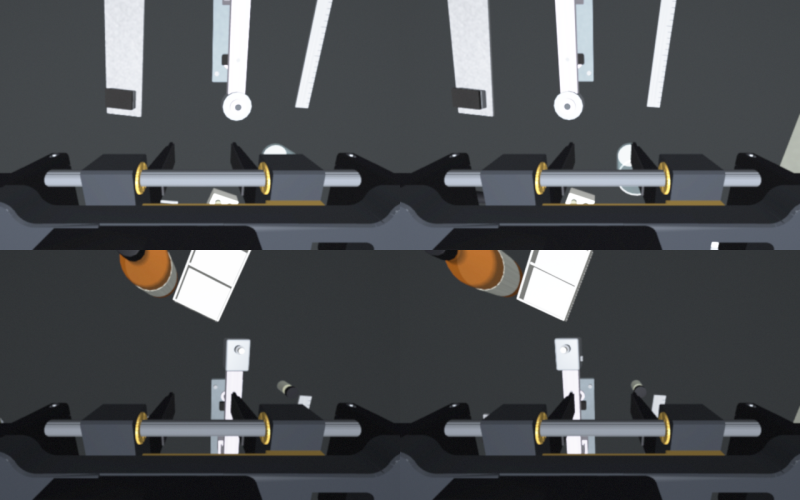

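```bash
cat > st2.py <<'E'
from h import *
from scipy.optimize import least_squares as ls
K=calibration("wrist")["camera_matrix"]
G={k:cv2.imread(f"pics/{k}.png",0).astype(np.float32) for k in"ABCD"}
Cm={k:{"camera_matrix":K,"view":np.load(f"pics/{k}.npy")} for k in"ABCD"}
def tri(a,pa,b,pb):
    r=ls(lambda p:np.r_[np.subtract(proj(Cm[a],p),pa),np.subtract(proj(Cm[b],p),pb)],[600,0,100]);return r.x,r.fun
def ecc(a,pa,b,pb,rx,ry):
    P=cv2.getRectSubPix(G[a],(2*rx+1,2*ry+1),pa);Q=cv2.getRectSubPix(G[b],(2*rx+1,2*ry+1),pb)
    cc,w=cv2.findTransformECC(P,Q,np.eye(2,3,dtype=np.float32),cv2.MOTION_TRANSLATION,(3,500,1e-7),None,3)
    return (pb[0]+w[0,2],pb[1]+w[1,2]),cc
for nm,a,pa,b,pb,rs in(("hub","A",(379,171),"B",(269,168),((12,12),(16,16),(20,20))),("blk","D",(380,166),"C",(267,166),((14,18),(17,22),(20,26)))):
    for r in rs:
        q,cc=ecc(a,pa,b,pb,*r);p,f=tri(a,pa,b,q);print(nm,r,round(cc,3),np.round(q,2),"P",p.round(2),"res",f.round(2))
# edge subpixel of tube: gradient centroid in rows
def edges(k,row,lo,hi):
    g=np.gradient(G[k][row-2:row+3].mean(0));o=[]
    for s in(1,-1):
        i=lo+np.argmax(s*g[lo:hi]);w=np.clip(s*g[i-2:i+3],0,None);o.append(round(float((w*np.arange(i-2,i+3)).sum()/w.sum()),2))
    return o
for k,rows,(lo,hi) in(("A",(60,80,100,120,140),(350,410)),("B",(60,80,100,120,140),(235,295)),("D",(145,155,165,175,180,200),(352,408)),("C",(145,155,165,175,180,200),(238,294))):
    print(k,[(r,edges(k,r,lo,hi)) for r in rows])
E
python3 st2.py
```

```text
hub (12, 12) 0.802 [265.56 169.66] P [ 631.54 -123.35  119.69] res [-0.    0.02  0.   -0.02]
hub (16, 16) 0.76 [265.53 169.64] P [ 631.52 -123.33  119.75] res [-0.    0.01  0.   -0.01]
hub (20, 20) 0.842 [268.59 169.67] P [ 632.95 -124.25  112.84] res [-0.    0.01  0.   -0.01]
blk (14, 18) 0.647 [270.39 164.57] P [597.68 261.96 108.37] res [ 0.   -0.01 -0.    0.01]
blk (17, 22) 0.531 [270.27 164.64] P [597.62 261.96 108.67] res [-0.    0.02  0.   -0.02]
blk (20, 26) 0.806 [267.28 164.27] P [596.17 262.9  115.56] res [ 0.   -0.15 -0.    0.15]
A [(60, [367.87, 397.6]), (80, [367.15, 396.21]), (100, [365.67, 394.92]), (120, [365.68, 393.83]), (140, [364.02, 392.67])]
B [(60, [250.84, 280.26]), (80, [251.98, 281.0]), (100, [253.12, 282.39]), (120, [254.27, 282.38]), (140, [255.45, 284.11])]
D [(145, [362.76, 399.87]), (155, [362.09, 399.32]), (165, [361.88, 398.93]), (175, [361.32, 398.18]), (180, [361.19, 398.02]), (200, [361.96, 388.04])]
C [(145, [246.97, 284.68]), (155, [247.86, 284.99]), (165, [248.28, 285.29]), (175, [248.94, 292.18]), (180, [249.33, 286.04]), (200, [259.22, 285.3])]
```

```bash
cat >> st2.py <<'E'
print("----")
from scipy.optimize import brentq
n=np.array([np.cos(np.radians(5.46)),np.sin(np.radians(5.46)),0]);u=np.array([-n[1],n[0],0])
def line(k,s,rows,lo,hi):
    P=[]
    for r in rows:
        e=edges(k,r,lo,hi);P.append((e[1] if s>0 else e[0],r))
    return P
def zsolve(a,Ra,b,Rb,w):
    # far edges: right edge in a, left edge in b ; offset of lateral coord
    def f(z):
        A=np.array([atz(Cm[a],*p,z) for p in Ra]);B=np.array([atz(Cm[b],*p,z) for p in Rb])
        fa=np.polyfit(A@u,A@n,1);fb=np.polyfit(B@u,B@n,1);m=((A@u).mean()+(B@u).mean())/2
        f.m=m;f.s=(np.std(A@n-np.polyval(fa,A@u)),np.std(B@n-np.polyval(fb,B@u)));f.sl=np.degrees([fa[0],fb[0]])
        return np.polyval(fa,m)-np.polyval(fb,m)-w
    z=brentq(f,60,160);f(z);return round(z,2),"along",round(f.m,1),"fit sd",np.round(f.s,2),"slope",np.round(f.sl,2)
rH=range(20,142,6)
print("tube hub side",zsolve("A",line("A",1,rH,350,412),"B",line("B",-1,rH,230,295),24))
for rH in(range(20,80,5),range(80,143,5)):print("  part",zsolve("A",line("A",1,rH,350,412),"B",line("B",-1,rH,230,295),24))
rT=range(198,216,2);print("tube blk side",zsolve("D",line("D",1,rT,352,400),"C",line("C",-1,rT,245,294),24))
print([line("D",1,rT,352,400)],[line("C",-1,rT,245,294)])
rB=range(146,182,4);print("block",zsolve("D",line("D",1,rB,352,408),"C",line("C",-1,rB,238,294),34))
# hub disc widest
rr=range(162,180,1)
A=max(edges("A",r,345,412)[1] for r in rr);B=min(edges("B",r,235,300)[0] for r in rr)
print("hub disc",A,B,zsolve("A",[(A,168),(A+.01,172)],"B",[(B,168),(B+.01,172)],42))
E
python3 st2.py | sed -n '/----/,$p'
```

```text
----
tube hub side (105.33, 'along', np.float64(-108.2), 'fit sd', array([0.07, 0.03]), 'slope', array([-0.1 ,  0.13]))
  part (105.15, 'along', np.float64(-82.3), 'fit sd', array([0.07, 0.03]), 'slope', array([-0.15,  0.14]))
  part (105.52, 'along', np.float64(-132.0), 'fit sd', array([0.04, 0.03]), 'slope', array([-0.2 ,  0.14]))
tube blk side (103.11, 'along', np.float64(163.9), 'fit sd', array([0.07, 0.04]), 'slope', array([-1.91, -0.16]))
[[(388.17, 198), (388.04, 200), (387.93, 202), (387.83, 204), (387.84, 206), (387.9, 208), (387.89, 210), (387.75, 212), (387.62, 214)]] [[(259.12, 198), (259.22, 200), (259.3, 202), (259.42, 204), (259.64, 206), (259.8, 208), (259.9, 210), (259.99, 212), (260.09, 214)]]
block (114.52, 'along', np.float64(207.6), 'fit sd', array([0.08, 0.1 ]), 'slope', array([-0.45,  0.11]))
hub disc 402.13 245.87 (111.46, 'along', np.float64(-183.8), 'fit sd', array([0., 0.]), 'slope', array([-4.3,  3.9]))
```

carry_out(offset=[[-40, 0, 0], [-42, 0, 0], [-42, 0, 0], [-40, 0, 0], [0, 0, 0]], angular=[[0, 0, 0], [0, 0, 0], [0, 0, 0], [0, 0, 0], [0, 0, 0]])

```text
t: 32.48
eef_pos: [565.9, 53.5, 200.5]
tool_rot: [0.674, 0.739, -0.0, 0.0]
wrist_force: [-0.4, -0.7, -0.1]
opening: 56.8
```

carry_out(offset=[[0, 0, 0], [0, 0, 0], [0, 0, 0], [0, 0, 0]], angular=[[0, 0, 0], [0, 0, 0], [0, 0, 0], [0, 0, 0]])

```text
t: 32.98
eef_pos: [565.6, 56.1, 200.4]
tool_rot: [0.672, 0.74, -0.0, -0.0]
wrist_force: [-0.1, 0.7, 0.5]
opening: 57.2
```

```bash
python3 st.py E
```

```text
t 33.17 pos [565.6  55.7 200.4] yaw 95.47 tz [ 0.  0. -1.] F [-0.23  0.56 -0.31] M [-0.148  0.033 -0.016] op 57.2
std [0.   0.01 0.   0.  ]
```

carry_out(offset=[[0, 25, 0], [0, 25, 0], [0, 25, 0], [0, 25, 0], [0, 0, 0]], angular=[[0, 0, 0], [0, 0, 0], [0, 0, 0], [0, 0, 0], [0, 0, 0]])

```text
t: 33.8
eef_pos: [666.0, 65.0, 200.0]
tool_rot: [0.673, 0.74, -0.0, -0.0]
wrist_force: [0.6, -0.3, -0.6]
opening: 57.1
```

carry_out(offset=[[0, 0, 0], [0, 0, 0], [0, 0, 0]], angular=[[0, 0, 0], [0, 0, 0], [0, 0, 0]])

```text
t: 34.17
eef_pos: [664.7, 65.1, 200.7]
tool_rot: [0.673, 0.74, 0.0, 0.0]
wrist_force: [-0.0, 1.0, -0.8]
opening: 57.0
```

```bash
python3 st.py F; sed -i 's/for k in"ABCD"/for k in"ABCDEF"/g' st2.py; cat >> st2.py <<'E'
print("EF")
for rH in(range(20,80,5),range(80,143,5),range(20,142,6),range(150,200,5)):
    print(rH,zsolve("E",line("E",1,rH,350,412),"F",line("F",-1,rH,230,295),24))
print(line("E",1,range(20,200,20),350,412),line("F",-1,range(20,200,20),230,295))
E
python3 st2.py | sed -n '/----/,$p'
```

```text
t 34.38 pos [665.   65.  200.6] yaw 95.46 tz [ 2.e-04  0.e+00 -1.e+00] F [0.1  0.05 0.77] M [-0.085  0.048 -0.037] op 57.0
std [0.11 0.   0.03 0.  ]
----
tube hub side (105.33, 'along', np.float64(-108.2), 'fit sd', array([0.07, 0.03]), 'slope', array([-0.1 ,  0.13]))
  part (105.15, 'along', np.float64(-82.3), 'fit sd', array([0.07, 0.03]), 'slope', array([-0.15,  0.14]))
  part (105.52, 'along', np.float64(-132.0), 'fit sd', array([0.04, 0.03]), 'slope', array([-0.2 ,  0.14]))
tube blk side (103.11, 'along', np.float64(163.9), 'fit sd', array([0.07, 0.04]), 'slope', array([-1.91, -0.16]))
[[(388.17, 198), (388.04, 200), (387.93, 202), (387.83, 204), (387.84, 206), (387.9, 208), (387.89, 210), (387.75, 212), (387.62, 214)]] [[(259.12, 198), (259.22, 200), (259.3, 202), (259.42, 204), (259.64, 206), (259.8, 208), (259.9, 210), (259.99, 212), (260.09, 214)]]
block (114.52, 'along', np.float64(207.6), 'fit sd', array([0.08, 0.1 ]), 'slope', array([-0.45,  0.11]))
hub disc 402.13 245.87 (111.46, 'along', np.float64(-183.8), 'fit sd', array([0., 0.]), 'slope', array([-4.3,  3.9]))
EF
range(20, 80, 5) (103.64, 'along', np.float64(138.8), 'fit sd', array([0.08, 0.02]), 'slope', array([-0.38,  0.11]))
range(80, 143, 5) (104.44, 'along', np.float64(88.8), 'fit sd', array([0.12, 0.05]), 'slope', array([-0.25,  0.1 ]))
range(20, 142, 6) (104.07, 'along', np.float64(112.7), 'fit sd', array([0.1 , 0.04]), 'slope', array([-0.31,  0.12]))
range(150, 200, 5) (105.07, 'along', np.float64(33.5), 'fit sd', array([0.08, 0.04]), 'slope', array([-0.16,  0.1 ]))
[(399.63, 20), (398.42, 40), (397.17, 60), (396.47, 80), (394.87, 100), (393.86, 120), (392.72, 140), (391.7, 160), (390.36, 180)] [(248.91, 20), (250.05, 40), (251.2, 60), (252.26, 80), (253.59, 100), (254.71, 120), (255.89, 140), (257.0, 160), (258.1, 180)]
```

Stereo from the wrist, using the same geometry at both ends, puts the tube top at 105.33 (hub side) and 104.07 (block side). That's a tilt of -0.0057 rad over 221 mm: balanced, with the centre of mass about 1.4 mm to the block side. One last small ease towards the hub, then the same check again.

carry_out(offset=[[2, -12.4, 0], [2, -12.4, 0], [2, -12.5, 10], [3, -12.5, 20], [0, 0, 30]], angular=[[0, 0, 0], [0, 0, 0], [0, 0, 0], [0, 0, 0], [0, 0, 0]])

```text
t: 35.0
eef_pos: [614.2, 69.6, 141.3]
tool_rot: [0.672, 0.74, 0.001, 0.001]
wrist_force: [0.3, -0.2, -0.6]
opening: 57.1
```

carry_out(offset=[[0, 0, 28], [0, 0, 22], [0, 0, 14], [0, 0, 0], [0, 0, 0]], angular=[[0, 0, 0], [0, 0, 0], [0, 0, 0], [0, 0, 0], [0, 0, 0]])

```text
t: 35.62
eef_pos: [615.6, 69.3, 77.6]
tool_rot: [0.673, 0.74, 0.001, 0.001]
wrist_force: [0.2, 0.4, -0.7]
opening: 56.9
```

carry_out(offset=[[0, 0, 0], [0, 0, 0], [0, 0, 0], [0, 0, 0], [0, 0, 0]], angular=[[0, 0, 0], [0, 0, 0], [0, 0, 0], [0, 0, 0], [0, 0, 0]], fingers=0.2)

```text
t: 36.25
eef_pos: [614.8, 69.3, 76.6]
tool_rot: [0.673, 0.74, 0.0, 0.0]
wrist_force: [-0.1, 0.9, 0.7]
opening: 23.9
```

```bash
python3 - <<'E'
from h import *
avg(3)
E
```

```text
t 36.40 pos [614.8  69.3  76.5] yaw 95.46 tz [ 1.e-04 -0.e+00 -1.e+00] F [-0.45 -0.13  1.25] M [-0.11   0.094 -0.036] op 24.1
F [-0.094  0.348  0.686] [0.11 0.39 0.21] M [-0.1122  0.0695  0.0022] [0.004 0.014 0.012]
[-2.1000e-02 -4.0313e+01 -3.2339e+01  7.6000e-02 -5.3000e-02 -1.0000e-02]
```

carry_out(offset=[[-0.5, 0, 0], [-0.5, 0, 0], [-0.4, 0, 0], [0, 0, 0], [0, 0, 0]], angular=[[0, 0, 0], [0, 0, 0], [0, 0, 0], [0, 0, 0], [0, 0, 0]])

```text
t: 37.02
eef_pos: [615.0, 68.1, 76.6]
tool_rot: [0.673, 0.74, 0.0, -0.0]
wrist_force: [-0.7, 3.6, 1.6]
opening: 23.9
```

carry_out(offset=[[0, 0, 0], [0, 0, 0], [0, 0, 0], [0, 0, 0], [0, 0, 0]], angular=[[0, 0, 0], [0, 0, 0], [0, 0, 0], [0, 0, 0], [0, 0, 0]], fingers=0.6)

```text
t: 37.65
eef_pos: [614.9, 67.8, 76.4]
tool_rot: [0.673, 0.74, -0.0, 0.0]
wrist_force: [-0.3, -0.5, -0.2]
opening: 57.0
```

carry_out(offset=[[0, 0, -14], [0, 0, -30], [0, 0, -40], [-3, -25, -40], [-4.5, -25, 0]], angular=[[0, 0, 0], [0, 0, 0], [0, 0, 0], [0, 0, 0], [0, 0, 0]])

```text
t: 38.28
eef_pos: [568.2, 55.7, 206.7]
tool_rot: [0.672, 0.74, 0.003, 0.004]
wrist_force: [0.5, 0.0, -0.8]
opening: 57.1
```

carry_out(offset=[[0, 0, 0], [0, 0, 0], [0, 0, 0], [0, 0, 0]], angular=[[0, 0, 0], [0, 0, 0], [0, 0, 0], [0, 0, 0]])

```text
t: 38.78
eef_pos: [566.1, 55.8, 199.8]
tool_rot: [0.673, 0.74, -0.0, -0.0]
wrist_force: [0.3, 0.6, 0.3]
opening: 57.0
```

```bash
python3 st.py E2
```

```text
t 38.98 pos [565.9  55.7 200.1] yaw 95.46 tz [-5.e-04 -0.e+00 -1.e+00] F [-0.68  0.03  0.08] M [-0.155  0.041  0.023] op 57.0
std [0.01 0.01 0.   0.  ]
```

carry_out(offset=[[0, 25, 0], [0, 25, 0], [0, 25, 0], [0, 25, 0], [0, 0, 0]], angular=[[0, 0, 0], [0, 0, 0], [0, 0, 0], [0, 0, 0], [0, 0, 0]])

```text
t: 39.6
eef_pos: [666.2, 65.2, 199.9]
tool_rot: [0.673, 0.74, -0.0, -0.0]
wrist_force: [-0.0, 0.8, 0.1]
opening: 56.8
```

carry_out(offset=[[0, 0, 0], [0, 0, 0], [0, 0, 0]], angular=[[0, 0, 0], [0, 0, 0], [0, 0, 0]])

```text
t: 39.98
eef_pos: [664.9, 65.2, 200.7]
tool_rot: [0.673, 0.74, 0.0, 0.0]
wrist_force: [-0.3, 0.1, -0.9]
opening: 57.0
```

```bash
python3 st.py F2
```

```text
t 40.17 pos [665.3  65.2 200.6] yaw 95.46 tz [ 3.e-04 -0.e+00 -1.e+00] F [ 0.15  0.38 -0.31] M [-0.137  0.061 -0.011] op 57.1
std [0.11 0.   0.03 0.  ]
```

carry_out(offset=[[-44, 0, 0], [-44, 0, 0], [-44, 0, 0], [-44, 0, 0], [-45, 0, 0]], angular=[[0, 0, 0], [0, 0, 0], [0, 0, 0], [0, 0, 0], [0, 0, 0]])

```text
t: 40.8
eef_pos: [686.4, -156.2, 200.5]
tool_rot: [0.673, 0.74, 0.0, 0.0]
wrist_force: [0.6, -0.3, 0.7]
opening: 57.4
```

carry_out(offset=[[0, 0, 0], [0, 0, 0], [0, 0, 0], [0, 0, 0]], angular=[[0, 0, 0], [0, 0, 0], [0, 0, 0], [0, 0, 0]])

```text
t: 41.3
eef_pos: [686.5, -153.6, 200.5]
tool_rot: [0.672, 0.74, 0.0, 0.0]
wrist_force: [-0.4, 0.1, -0.3]
opening: 57.2
```

```bash
python3 st.py B2
```

```text
t 41.50 pos [ 686.5 -154.3  200.5] yaw 95.50 tz [ 1.e-04 -0.e+00 -1.e+00] F [-0.37 -0.38  0.49] M [-0.093  0.056  0.002] op 57.3
std [0.03 0.04 0.03 0.  ]
```

carry_out(offset=[[0, -25, 0], [0, -25, 0], [0, -25, 0], [0, -25, 0], [0, 0, 0]], angular=[[0, 0, 0], [0, 0, 0], [0, 0, 0], [0, 0, 0], [0, 0, 0]])

```text
t: 42.12
eef_pos: [586.1, -164.3, 200.6]
tool_rot: [0.673, 0.74, 0.0, 0.0]
wrist_force: [0.1, -0.6, 0.4]
opening: 57.1
```

carry_out(offset=[[0, 0, 0], [0, 0, 0], [0, 0, 0]], angular=[[0, 0, 0], [0, 0, 0], [0, 0, 0]])

```text
t: 42.5
eef_pos: [587.4, -164.2, 200.3]
tool_rot: [0.672, 0.74, 0.0, -0.0]
wrist_force: [-0.3, 0.3, 0.3]
opening: 56.8
```

```bash
python3 st.py A2; python3 -c "
from h import *
cv2.imwrite('pics/side12.png',snapshot('side'))"
sed -i 's/for k in"ABCDEF"/for k in ["A","B","C","D","E","F","A2","B2","E2","F2"]/g' st2.py; cat >> st2.py <<'E'
print("NEW")
for rH in(range(20,80,5),range(80,143,5),range(20,142,6)):
    h,b=[zsolve(x+s,line(x+s,1,rH,350,412),y+s,line(y+s,-1,rH,230,295),24) for s in("2",) for x,y in(("A","B"),("E","F"))]
    h1,b1=[zsolve(x,line(x,1,rH,350,412),y,line(y,-1,rH,230,295),24) for x,y in(("A","B"),("E","F"))]
    print("old",h1[0],b1[0],"tilt",(b1[0]-h1[0])/(b1[2]-h1[2]),"new",h[0],b[0],"tilt",(b[0]-h[0])/(b[2]-h[2]))
E
python3 st2.py | sed -n '/NEW/,$p'
python3 - <<'E'
from h import *
for k in("side10","side6","side8"):print(k,track(k,"side12",241,273),track(k,"side12",316,164,8))
print(track("side11","side12",241,273),track("side11","side12",316,164,8))
E
```

```text
t 42.70 pos [ 587.  -164.3  200.3] yaw 95.47 tz [-1.e-04  0.e+00 -1.e+00] F [ 0.5  -0.49 -0.48] M [-0.109  0.04  -0.037] op 57.2
std [0.1  0.03 0.02 0.  ]
NEW
old 105.15 103.64 tilt -0.006829488919041181 new 104.74 104.5 tilt -0.0010874490258268913
old 105.52 104.44 tilt -0.004891304347826079 new 104.83 104.86 tilt 0.00013605442176871263
old 105.33 104.07 tilt -0.005703938433680421 new 104.78 104.69 tilt -0.0004079782411604869
side10 (array([-0.03, -0.8 ], dtype=float32), 0.999) (array([-0.06,  0.09], dtype=float32), 0.993)
side6 (array([-0.76,  3.43], dtype=float32), 0.944) (array([-0.61, -0.92], dtype=float32), 0.993)
side8 (array([ 0.51, -6.42], dtype=float32), 0.981) (array([0.8 , 1.79], dtype=float32), 0.986)
(array([-0.01, -0.82], dtype=float32), 0.999) (array([0.05, 0.14], dtype=float32), 0.992)
```

The tilt is now about -0.0004 rad. It changed by +0.0053 for 1.4 mm of travel, which is what the spring predicts. The gripper is clear of everything, so I'm handing in.

```bash
python3 -c "
from h import *
rd();print(finish_job())"
```

```text
t 42.75 pos [ 587.  -164.3  200.3] yaw 95.46 tz [-1.e-04  0.e+00 -1.e+00] F [-0.34 -0.15 -0.79] M [-0.089  0.044 -0.04 ] op 56.9
the job is handed in; nothing more can be done
None
```

The boom is lying level on the edge alone, clear of both rests, and I handed the job in at 42.75 s. The gripper was open and about 60 mm or more above the boom.

**What I did:** I gripped the boom at its middle and lifted it from the cradle. I set it squarely across the edge, lowering in 0.3–0.4 mm steps at the end until the wrist force showed contact. Then I eased it endways four times to find the balance point, which is about 17 mm from the tube's middle, towards the hub. Two of those trial positions, about 3–4 mm either side of balance, tipped it (at least one onto a rest); both times I regripped and levelled it while easing it back.

**Last checks:**
- **Level:** wrist-camera stereo at matching spots either side of the edge gave tube-top heights of 104.78 and 104.69 mm, a tilt of about -0.0004 rad. Before the last 1.4 mm move the tilt was -0.0057 rad. The change matches the edge's spring (about 0.0054 rad expected).
- **Lying still:** I saw no sign of drift, but I didn't take a separate check for it.

**What disagreed or was not checked:**
- **Side camera:** its coarser tilt estimates disagreed by up to about 0.02 rad, some with the opposite sign. An early misreading sent the first slide the wrong way. I went by the stereo.
- **Stereo heights:** they read about 3 mm too high at both ends, which cancels in the tilt.
- **Pressing on the edge:** wrist readings while sliding stayed within about 4 N on any axis, and the highest downward load seen was under 3 N.
- **Other objects:** I touched nothing else knowingly, but did not check the rest of the bench in a final picture.

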